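# Inversion leak test of sample jars

### The arm

A 6-joint arm with a two-finger parallel gripper is mounted at the origin on the work surface. World frame = base frame: x ahead of the robot, y to its left, z up, the work surface at z = 0. Lengths are in m, angles in degrees, forces in N, time in s.
With the tool pointing down it reaches from about 0.4 to 0.825 m from the base axis. Payload 7 kg.
Tool frame: the origin (TCP) lies on the centre line of the jaws, within the pads' length; the fingertips stand 22 mm ahead of it and the grasp point (between the pads) lies 3 mm ahead of it; z points along the fingers, y is the line along which they close (so a half turn about z gives the same grasp; the last joint's range is limited). The gripper opens to 88 mm and grips with 3 to 60 N. Pads are 19 mm wide; open, the fingers measure 130 mm over their backs; the gripper's body (78 mm by 193 mm) begins 47 mm behind the grasp point.
Start: joints at [-54.081, 20.546, 0.682, 0, -70.136, -16.507], TCP at [0.224, -0.637, 0.21] pointing down, gripper open.
Joint ranges: [-176.03, 176.03], [-82.01, 121.73], [-58.28, 71.71], [-173.87, 95.51], [-174.79, -0.11], [-173.66, 173.66]. Speed limits (degrees/s): [136.94, 136.94, 172.46, 180, 180, 180].

### API

Orientations are given as [roll, pitch, yaw] about the fixed x, y, z axes, in that order (R = Rz(yaw) Ry(pitch) Rx(roll)).
In Python, from plant import get_state, cams, r gives the robot as it stands.
- The arm moves only by the tool apply_moves, never from a script. Its argument "targets" is a list of rows, each an object with "dp": the shift along the world's x, y, z in m, a list of three; "yaw": the turn about the world's z in degrees. In form: [{"dp": [x, y, z], "yaw": yaw}, ...]. A call has 1 to 20 rows; each row is the pose to reach, as a shift and turn from the pose commanded when the call began; what a row does not reach only later rows make up. A row lasts 1/12 s, in which the tool goes at most 41.7 mm and 7.16 degrees, less where a joint would pass 70% of its speed; a pose out of reach is approached as far as the arm can. A call with a gripper value outside its range is refused whole. "grip" is the gripper command: -1 is fully open, 1 is shut, values between are in proportion, set as the call begins (left out, the last holds). The fingers move at their own pace and stop on an object; "squeeze" is the grip in N (left out, the last holds). Time passes only in rows, so rows that repeat a pose let the fingers close. It gives the time, the measured TCP pose, the force, the opening and the grip force at its end, in the units of the state.
- get_state(): the state, without advancing time (a new reading comes with each control period).
- cams.capture(name): name is "scene" or "top" or "wrist"; returns a dict with "image" (480x640x3 uint8, red, green, blue), "range_z" (480x640 float32, m along the optical axis (not along the pixel's ray), 0 where there is no reading), "fx", "fy", "cx", "cy" (pixels), "R" (3x3) and "t" (3): a world point X has camera coordinates R X + t; the wrist camera has in their place "T_tool_cam" (4x4, takes a point from camera to tool coordinates, whose origin is the TCP and whose axes are the flange's). Camera axes: x right, y down, z forward; pixel columns grow to the right and rows downward; lengths in m; the calibration is good to about 2 mm. The wrist camera is an equidistant fisheye: a pixel r from the principal point sees the ray r / f radians off the axis. A picture is of the moment at which its call begins: read the wrist's pose just before it.
- r.close_job(): hands the job in; it is judged then, once.
The state is a dict: "time_s": time; "joints": joint angles; "qd": joint speeds; "joint_torque": joint torques, N m; "tcp_pos": TCP position; "eef_rot": TCP orientation; "contact_force": force on the tool from outside, world axes, zero at the start; "moment": the same for the moment, N m; "gripper_width": finger opening in m; "gripper_force": force on a finger pad.
Only numpy, scipy, OpenCV 4.12 (cv2) and the standard library are available. Lean on these libraries where they do the work, as an engineer would, in place of code of your own. Each camera call takes 0.05 s, during which the arm holds its last target. There are 200 camera calls.

### The job

Set up the leak test: stand every capped sample jar, cap up, in the open jar carrier (up to two side by side in each end compartment), then shut the lid fully, turn the whole carrier over so that the jars stand on their caps, and leave it lying flat on the floor of whichever drip tray is empty, lid still shut. Leave the pot without a cap, the other carrier and everything else where they are.

Things in the scene. Friction and masses are not known exactly. Their poses are not given: they have to be found in the camera images.
- carrier_mid (a point): centre of the aluminium jar carrier, 18.75 mm above its underside: a loose trough 108 (its x) x 68 (its y) x 37.5 mm (its z, up when on its base), 0.45 kg. Hold it by its two full-height side walls along x (68 mm over their outer faces, 3.5 mm thick, 61 mm apart inside). Both ends are flat, 54 mm from the centre, so that once shut it can also be stood on end
- carrier_cell_a (a point): on the 4 mm thick floor of the carrier, middle of the compartment at its +x (hinge) end, 26 mm from the carrier's centre: 30 mm (x) x 61 mm (y) inside, room for two jars side by side 15.5 mm either side of this point along y. The end wall and the cross rib that bound it are 3 mm thick and low: their tops are 12 mm above the carrier's underside
- carrier_cell_b (a point): the same for the compartment at the carrier's -x end
- carrier_lid (a joint): angle of the carrier's lid: 0 shut, 1.57 straight up, 2.0 the stop, leaning back; stiff hinge (0.13 N m friction), so it stays where it is left, also upside down. A grey plate 56 mm wide, 4 mm thick, lying between the side walls when shut, outer face then 37 mm above the underside, from 50 mm one side of the centre to 50 mm the other
- carrier_lid_hinge (a point): middle of the lid's hinge pin, at the carrier's +x end: 49 mm along +x from the centre and 14 mm above the underside; the pin lies along the carrier's y
- carrier_lid_edge (a point): on the lid's outer face, 4 mm from the free edge, mid-width; 95 mm from the hinge pin along the lid and 23 mm out from it across the lid
- tray_near_floor (a point): centre of the floor of the nearer drip tray: a fixed plain steel tray, 125 (x) x 165 (y) mm outside, 10 mm high, walls and floor 3 mm thick; inside 119 x 159 mm; this point is on the upper face of the floor
- tray_far_floor (a point): centre of the floor of the farther drip tray: a fixed plain steel tray, 125 (x) x 165 (y) mm outside, 10 mm high, walls and floor 3 mm thick; inside 119 x 159 mm; this point is on the upper face of the floor
- busy_near_mid (a point): centre (half-way up) of another carrier of the same outside size (108 x 68 x 37.5 mm), closed and full, already standing in the nearer drip tray; None if it is absent, and then the nearer tray is the empty one
- busy_far_mid (a point): centre (half-way up) of another carrier of the same outside size (108 x 68 x 37.5 mm), closed and full, already standing in the farther drip tray; None if it is absent, and then the farther tray is the empty one
- jar0_mid (a point): centre (half-way up) of a small sample jar: upright amber glass pot 24.4 mm across with a white cap 26 mm across on its top 11 mm, 28 mm tall in all, about 28 g; its z points from foot to cap. None if there is no such jar today (or while held)
- jar1_mid (a point): centre (half-way up) of a small sample jar: upright amber glass pot 24.4 mm across with a white cap 26 mm across on its top 11 mm, 28 mm tall in all, about 28 g; its z points from foot to cap. None if there is no such jar today (or while held)
- jar2_mid (a point): centre (half-way up) of a small sample jar: upright amber glass pot 24.4 mm across with a white cap 26 mm across on its top 11 mm, 28 mm tall in all, about 28 g; its z points from foot to cap. None if there is no such jar today (or while held)
- jar3_mid (a point): centre (half-way up) of a small sample jar: upright amber glass pot 24.4 mm across with a white cap 26 mm across on its top 11 mm, 28 mm tall in all, about 28 g; its z points from foot to cap. None if there is no such jar today (or while held)
- open_pot: bystander: glass pot without a cap, 37 mm across, 20 mm tall; not a sample; origin under its centre
- beaker: bystander: steel beaker with a handle, 96 mm across, 125 mm tall; origin under its centre
- spatula: bystander: spatula, 200 mm; origin under its centre
- cap_stack: bystander: stack of white caps, 32 mm across, 22 mm tall; origin under its centre
Not all that is in view belongs to the job. Leave any pink or yellow look-alike of the part that bears tray_far_floor alone.

How it is judged:
By the outcome, as a careful person would: the job done as asked, in the order asked, and still so for the second after the job is handed in, with the robot touching nothing.
Of jar0, jar1, jar2, jar3 only 2 to 4 are there at a start; the rules pass over those that are not, and their reading is None.
Of busy_near, busy_far only 1 to 1 are there at a start; the rules pass over those that are not, and their reading is None.
At some moment in a run one of jar0, jar1, jar2, jar3 may be knocked a few centimetres aside while the robot is not near it.
It also fails if it takes over 210 s, if anything falls off the work surface, if the arm or the gripper's body presses on something with over 40 N, if the wrist force passes 120 N, or if a joint passes its speed limit or range.

## Working session

There is one attempt and no reset: what is moved stays moved. The work goes in short steps, Python scripts to look and compute and a tool call to move; the robot and the scene stay as the last step left them, time stands still between calls to the robot, and variables do not carry over. Pictures are saved under pics/ and viewed, at most 14 in all, crops included, and the job is handed in when it is done.

Besides the shell and the picture viewer there is one more tool, called after "Emit:" by a JSON object that holds its "method" and its "body". apply_moves: Moves the arm, as the interface text tells. Its arguments: {"type":"object","properties":{"targets":{"type":"array","items":{"type":"object","properties":{"dp":{"type":"array","items":{"type":"number"}},"yaw":{"type":"number"}}}},"grip":{"type":"number"},"squeeze":{"type":"number"}},"required":["targets"]}

```bash
mkdir -p pics; ls
python3 - <<'E'
from plant import get_state,cams
import cv2,numpy as np,pickle
print(get_state())
for n in ("scene","top"):
    c=cams.capture(n); pickle.dump(c,open(f"pics/{n}0.pkl","wb"))
    cv2.imwrite(f"pics/{n}0.png",c["image"][:,:,::-1]); print(n,c["R"],c["t"],c["fx"],c["cx"],c["cy"])
E
```

```text
pics
{'time_s': 0.0, 'joints': array([-5.40813500e+01,  2.05896442e+01,  6.33876158e-01, -2.03861943e-02,
       -7.01369596e+01, -1.65072776e+01]), 'qd': array([ 0.136853  ,  0.13210681, -0.0424149 ,  0.05073933,  0.05872587,
       -0.02187349]), 'joint_torque': array([-3.11994211e-05, -5.82718170e+01,  2.93067813e+01,  6.99763834e+00,
        6.82072263e-03, -1.55803073e-04]), 'tcp_pos': array([ 0.22413629, -0.63614382,  0.20904288]), 'eef_rot': array([ 1.79905648e+02, -7.97535841e-03, -1.60595563e+02]), 'contact_force': array([0.17163987, 1.2635261 , 0.09964798]), 'moment': array([-0.0068052 , -0.00531496, -0.01836248]), 'gripper_force': 0.0, 'gripper_width': 0.08769033781432561}
scene [[-0.86390971  0.50338704 -0.01617102]
 [ 0.30516979  0.49764797 -0.81192235]
 [-0.40066372 -0.7063625  -0.58354143]] [ 0.47515038 -0.05770522  1.39243111] 474.74867607664845 311.2808436305662 227.11070557947647
top [[ 0.00223122 -0.99998496  0.00501023]
 [-0.99513522 -0.00271382 -0.09848114]
 [ 0.09849326 -0.00476612 -0.9951263 ]] [-0.0902677   0.49116462  1.38061185] 481.5033335265588 323.0458147796943 241.9958705261401
```

View pics/scene0.png

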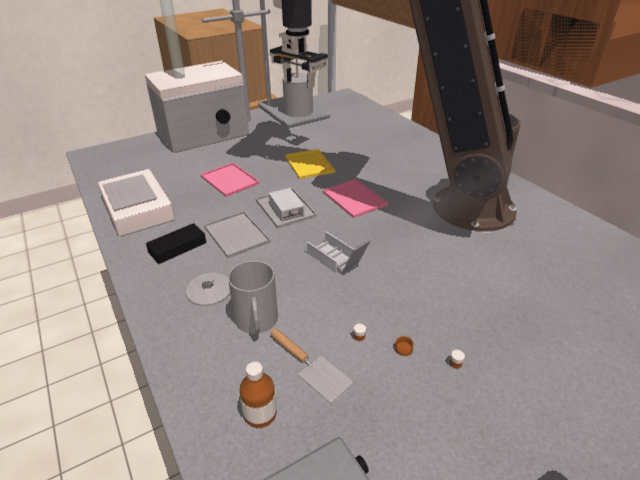

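View pics/top0.png

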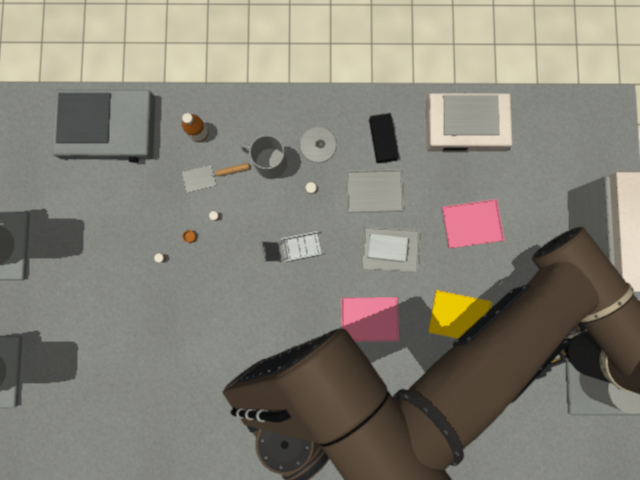

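```bash
cat > h.py <<'E'
import numpy as np,cv2,pickle
def cloud(c):
    v,u=np.mgrid[0:480,0:640]; z=c["range_z"]
    P=np.stack([(u-c["cx"])/c["fx"]*z,(v-c["cy"])/c["fy"]*z,z],-1)
    W=(P-c["t"])@c["R"]; W[z==0]=np.nan; return W
def ray(c,u,v,h):
    d=np.array([(u-c["cx"])/c["fx"],(v-c["cy"])/c["fy"],1])@c["R"]; o=-c["t"]@c["R"]
    return o+d*(h-o[2])/d[2]
E
python3 - <<'E'
from h import *
np.set_printoptions(precision=4,suppress=True)
c=pickle.load(open("pics/top0.pkl","rb"));W=cloud(c);im=c["image"].astype(int)
m=((im.min(-1)>190)&(W[...,2]<.06)&(W[...,2]>-.02)).astype(np.uint8)
n,l,s,ce=cv2.connectedComponentsWithStats(m)
for i in range(1,n):
    if 15<s[i,4]<300 : 
        h=np.nanmedian(W[l==i][:,2]);print("white",ce[i],s[i],h,ray(c,*ce[i],h))
def dump(u0,u1,v0,v1,zlo,zhi):
    w=W[v0:v1,u0:u1].reshape(-1,3);w=w[(w[:,2]>zlo)&(w[:,2]<zhi)]
    r=cv2.minAreaRect(w[:,:2].astype(np.float32)*1000);print(len(w),r,np.median(w[:,2]))
print("z table",np.nanmedian(W[200:230,250:280,2]))
dump(340,412,165,218,.005,.03);dump(355,425,222,278,.005,.06);dump(365,412,230,268,.03,.06)
dump(240,330,225,270,.008,.2);dump(240,330,225,270,.03,.045);dump(240,330,225,270,.05,.2)
cv2.imwrite("pics/crop1.png",cv2.resize(c["image"][140:290,140:430,::-1],None,fx=2.7,fy=2.7,interpolation=cv2.INTER_CUBIC))
s=pickle.load(open("pics/scene0.pkl","rb"))
cv2.imwrite("pics/crop2.png",cv2.resize(s["image"][170:400,190:490,::-1],None,fx=2.6,fy=2.6,interpolation=cv2.INTER_CUBIC))
S=cloud(s)
for u,v in((360,329),(457,355),(404,345)):print(S[v,u])
E
```

```text
white [439.3333 109.1111] [437 104   6  12  18] 0.058976291704794986 [ 0.8801 -0.4287  0.059 ]
white [476.4444 139.8333] [473 137   8   7  18] 0.0587282891282302 [ 0.7882 -0.535   0.0587]
white [310.4655 187.0345] [307 183   8   9  58] 0.024054770033891816 [ 0.6544 -0.0516  0.0241]
white [212.8718 215.1282] [210 212   7   7  39] 0.029950829179188683 [0.5688 0.2328 0.03  ]
white [307.9383 245.3656] [299 236  19  21 227] 0.005902696502715879 [ 0.4831 -0.0445  0.0059]
white [391.6747 239.8072] [375 236  31   8  83] 0.04193309304733962 [ 0.4965 -0.287   0.0419]
white [293.4082 248.4694] [288 239  11  20 147] 0.005417923561514899 [ 0.4738 -0.0017  0.0054]
white [383.5093 253.5093] [369 249  30   9 161] 0.042643676072279035 [ 0.4568 -0.2629  0.0426]
white [158.025 257.325] [155 254   7   7  40] 0.03013844037275306 [0.445  0.3882 0.0301]
z table 0.0019562188964943996
1471 ((647.1708984375, -246.0792236328125), (158.5485382080078, 213.81863403320312), 0.21536625921726227) 0.007313814637550579
1923 ((471.9578552246094, -286.21142578125), (163.21780395507812, 206.0857696533203), 0.11773036420345306) 0.013969904186912017
891 ((476.8731689453125, -276.0501708984375), (108.21966552734375, 68.49877166748047), 83.81346893310547) 0.0420896334648205
829 ((478.09246826171875, 23.73259735107422), (130.13417053222656, 261.08831787109375), 0.1469428539276123) 0.023767898831696038
169 ((477.1488037109375, -10.359397888183594), (68.2348403930664, 137.55441284179688), 11.406573295593262) 0.03822812961676697
198 ((462.0303039550781, 65.34968566894531), (56.0395622253418, 24.572967529296875), 10.862591743469238) 0.07972474423637889
[0.5695 0.2347 0.0271]
[0.4465 0.3869 0.0272]
[0.5031 0.2991 0.0021]
```

View pics/crop1.png

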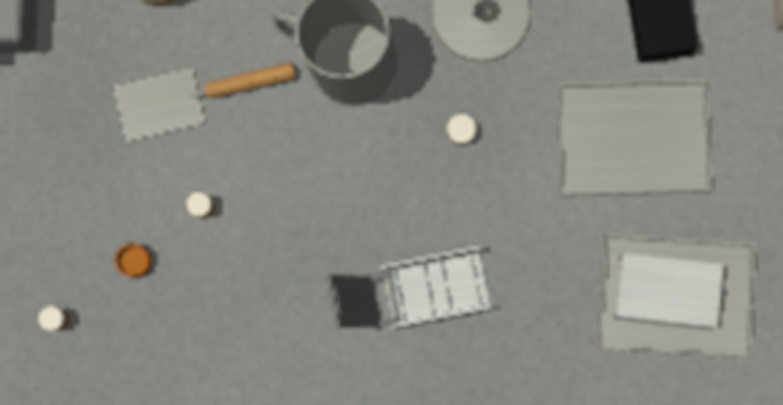

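View pics/crop2.png

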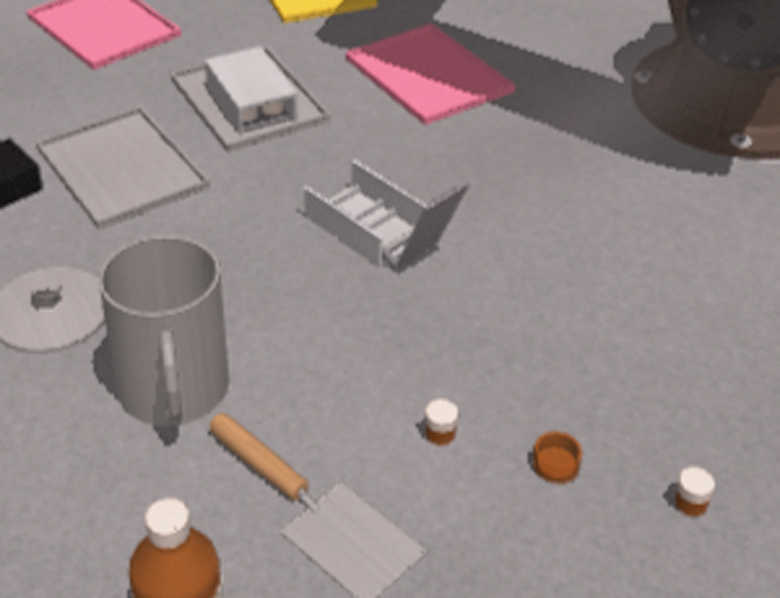

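The white spot at top (311,188) is 24 mm high and larger than the jars, so it is the cap stack. The jars are at top (213,215) and (158,257): 28 mm tall with amber below. The open pot is at (190,236). The empty grey tray is the farther one, at (375,191). The carrier is at (300,247), with its open lid towards +y. I'll move over the carrier and check what the arm was hiding.

Emit:
{"method": "apply_moves", "body": {"targets": [{"dp": [0.246,0.616,0.05],"yaw": -8},{"dp": [0.246,0.616,0.05],"yaw": -8},{"dp": [0.246,0.616,0.05],"yaw": -8},{"dp": [0.246,0.616,0.05],"yaw": -8},{"dp": [0.246,0.616,0.05],"yaw": -8},{"dp": [0.246,0.616,0.05],"yaw": -8},{"dp": [0.246,0.616,0.05],"yaw": -8},{"dp": [0.246,0.616,0.05],"yaw": -8},{"dp": [0.246,0.616,0.05],"yaw": -8},{"dp": [0.246,0.616,0.05],"yaw": -8},{"dp": [0.246,0.616,0.05],"yaw": -8},{"dp": [0.246,0.616,0.05],"yaw": -8},{"dp": [0.246,0.616,0.05],"yaw": -8},{"dp": [0.246,0.616,0.05],"yaw": -8},{"dp": [0.246,0.616,0.05],"yaw": -8},{"dp": [0.246,0.616,0.05],"yaw": -8},{"dp": [0.246,0.616,0.05],"yaw": -8},{"dp": [0.246,0.616,0.05],"yaw": -8},{"dp": [0.246,0.616,0.05],"yaw": -8},{"dp": [0.246,0.616,0.05],"yaw": -8}]}}

```text
time_s: 1.77
tcp_pos: [0.4698, -0.0214, 0.2597]
eef_rot: [-180.0, -0.0, -168.6]
contact_force: [0.2, 0.1, 0.0]
gripper_width: 0.0875
gripper_force: 0.0
```

Run:
```python
from plant import get_state,cams
from h import *
s=get_state();print(s["tcp_pos"],s["eef_rot"])
ims=[]
for n in ("wrist","top","scene"):
    c=cams.capture(n); c["state"]=s; pickle.dump(c,open(f"pics/{n}1.pkl","wb"));ims.append(c["image"])
    if n=="wrist": print({k:c[k] for k in("fx","fy","cx","cy","T_tool_cam")},np.nanmax(c["range_z"]))
m=np.hstack(ims[:1]+[cv2.resize(np.vstack(ims[1:]),(320,480))])
cv2.imwrite("pics/m1.png",cv2.resize(m,(800,400))[:,:,::-1])
```

```text
[ 0.46975969 -0.02137774  0.25969451] [-1.79996739e+02 -3.89827258e-02 -1.68630619e+02]
{'fx': 371.64829954431775, 'fy': 371.64829954431775, 'cx': 319.99414913843725, 'cy': 240.40477324930288, 'T_tool_cam': array([[-1.84839540e-04, -9.62314529e-01, -2.71938804e-01,
         7.17625341e-02],
       [ 9.99999910e-01, -7.38895515e-05, -4.18235767e-04,
        -3.53966951e-04],
       [ 3.82380919e-04, -2.71938857e-01,  9.62314456e-01,
        -1.74150892e-01],
       [ 0.00000000e+00,  0.00000000e+00,  0.00000000e+00,
         1.00000000e+00]])} 1.4779685
```

View pics/m1.png

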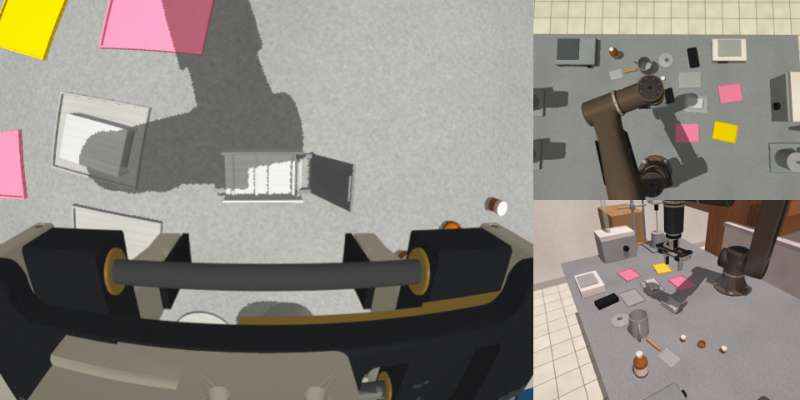

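```bash
cat >> h.py <<'E'
from scipy.spatial.transform import Rotation as Ro
def wcloud(c,s=None):
    s=s or c["state"]; v,u=np.mgrid[0:480,0:640]; z=c["range_z"]
    a=(u-c["cx"])/c["fx"];b=(v-c["cy"])/c["fy"];th=np.hypot(a,b)+1e-9
    k=np.tan(th)/th*z; P=np.stack([a*k,b*k,z],-1); T=c["T_tool_cam"]
    W=(P@T[:3,:3].T+T[:3,3])@Ro.from_euler("xyz",s["eef_rot"],degrees=True).as_matrix().T+s["tcp_pos"]
    W[(z==0)|(th>1.3)]=np.nan; return W
E
python3 - <<'E'
from h import *
np.set_printoptions(precision=4,suppress=True)
for n,f in(("wrist1",wcloud),("top0",cloud)):
    c=pickle.load(open(f"pics/{n}.pkl","rb"));W=f(c).reshape(-1,3)
    W=W[(abs(W[:,0]-.475)<.07)&(abs(W[:,1]-.01)<.13)]
    print(n,len(W),"table",np.median(W[(W[:,2]<.01)&(W[:,1]>.1)][:,2]))
    w=W[(W[:,2]>.0345)&(W[:,2]<.043)]
    g=w[w[:,1]<.03];print(len(g),cv2.minAreaRect(g[:,:2].astype(np.float32)*1000),np.median(g[:,2]))
    l=W[(W[:,2]>.045)];print("lid",len(l),cv2.minAreaRect(l[:,:2].astype(np.float32)*1000))
    for a in np.arange(.02,.11,.01):
        q=W[abs(W[:,2]-a)<.002];print(round(a,2),len(q),np.percentile(q[:,1],[5,50,95]) if len(q) else 0)
for n,f in(("top0",cloud),("scene0",cloud),("top1",cloud),("scene1",cloud)):
    c=pickle.load(open(f"pics/{n}.pkl","rb"));W=f(c)
    for x,y in((.569,.233),(.445,.388)):
        m=(abs(W[...,0]-x)<.025)&(abs(W[...,1]-y)<.025)&(W[...,2]>.02)
        p=W[m];print(n,len(p),p.mean(0) if len(p) else 0,(p.min(0)+p.max(0))/2 if len(p) else 0)
E
```

```text
wrist1 131056 table -0.0006483168775412163
609 ((479.6522216796875, -24.872161865234375), (67.42125701904297, 107.09590148925781), 11.607975959777832) 0.036860704895445046
lid 109026 ((470.3529357910156, -20.213905334472656), (78.6211929321289, 196.8759765625), 11.36407470703125)
0.02 203 [-0.0573  0.0257  0.0492]
0.03 159 [-0.0565  0.0444  0.0535]
0.04 128 [-0.0494  0.05    0.0569]
0.05 121 [0.0509 0.0565 0.0609]
0.06 113 [0.0545 0.0597 0.065 ]
0.07 126 [0.0589 0.0637 0.0687]
0.08 124 [0.0626 0.0669 0.0721]
0.09 75 [0.0656 0.068  0.0764]
0.1 171 [0.0696 0.0738 0.0801]
top0 4111 table 0.001981206932256198
95 ((480.13165283203125, -25.143936157226562), (68.2348403930664, 106.03742980957031), 11.406573295593262) 0.03892094144425067
lid 211 ((462.04266357421875, 65.27229309082031), (56.04095458984375, 24.732084274291992), 10.880380630493164)
0.02 44 [-0.0676  0.0219  0.0481]
0.03 16 [-0.0663  0.0195  0.0514]
0.04 66 [-0.0709 -0.0139  0.0513]
0.05 14 [0.0539 0.0569 0.0583]
0.06 10 [0.0541 0.0589 0.0635]
0.07 14 [0.0576 0.0632 0.0673]
0.08 10 [0.0631 0.0666 0.0696]
0.09 6 [0.0662 0.0666 0.0749]
0.1 26 [0.0689 0.0735 0.077 ]
top0 66 [0.5692 0.2298 0.0294] [0.5697 0.2297 0.0286]
top0 70 [0.4462 0.385  0.0298] [0.446  0.3858 0.0299]
scene0 108 [0.5693 0.233  0.0252] [0.569  0.2306 0.0249]
scene0 138 [0.446  0.388  0.0255] [0.4453 0.3877 0.0249]
top1 5 [0.5799 0.2346 0.0293] [0.5795 0.2345 0.0285]
top1 0 0 0
scene1 113 [0.5698 0.2334 0.0253] [0.5693 0.2318 0.0247]
scene1 134 [0.4459 0.3881 0.0259] [0.4448 0.388  0.0245]
```

The carrier centre is (0.480, -0.025), its yaw 101.5°, and the lid stands at about 1.94 rad. There are only two jars, so both go in cell b, where the gripper body clears the lid. Now jar 1.

Emit:
{"method": "apply_moves", "body": {"targets": [{"dp": [0.099,0.254,0],"yaw": 0},{"dp": [0.099,0.254,0],"yaw": 0},{"dp": [0.099,0.254,0],"yaw": 0},{"dp": [0.099,0.254,0],"yaw": 0},{"dp": [0.099,0.254,0],"yaw": 0},{"dp": [0.099,0.254,0],"yaw": 0},{"dp": [0.099,0.254,0],"yaw": 0},{"dp": [0.099,0.254,-0.04],"yaw": 0},{"dp": [0.099,0.254,-0.08],"yaw": 0},{"dp": [0.099,0.254,-0.12],"yaw": 0},{"dp": [0.099,0.254,-0.15],"yaw": 0},{"dp": [0.099,0.254,-0.175],"yaw": 0},{"dp": [0.099,0.254,-0.195],"yaw": 0},{"dp": [0.099,0.254,-0.21],"yaw": 0},{"dp": [0.099,0.254,-0.22],"yaw": 0},{"dp": [0.099,0.254,-0.2275],"yaw": 0},{"dp": [0.099,0.254,-0.2275],"yaw": 0},{"dp": [0.099,0.254,-0.2275],"yaw": 0}], "grip": -0.36}}

```text
time_s: 3.42
tcp_pos: [0.5697, 0.2332, 0.0329]
eef_rot: [-180.0, 0.0, -168.6]
contact_force: [0.0, -1.1, 1.3]
gripper_width: 0.0599
gripper_force: 0.0
```

Emit:
{"method": "apply_moves", "body": {"targets": [{"dp": [0,0,0],"yaw": 0},{"dp": [0,0,0],"yaw": 0},{"dp": [0,0,0],"yaw": 0},{"dp": [0,0,0],"yaw": 0},{"dp": [0,0,0],"yaw": 0},{"dp": [0,0,0],"yaw": 0},{"dp": [0,0,0],"yaw": 0},{"dp": [0,0,0],"yaw": 0},{"dp": [0,0,0],"yaw": 0},{"dp": [0,0,0],"yaw": 0}], "grip": 1, "squeeze": 12}}

```text
time_s: 4.25
tcp_pos: [0.5693, 0.2334, 0.0324]
eef_rot: [-180.0, -0.0, -168.6]
contact_force: [-0.6, -0.4, -0.5]
gripper_width: 0.0015
gripper_force: 0.0
```

The grip closed on nothing, so the jar may have been knocked aside. I'll look again.

```bash
cat > look.py <<'E'
from plant import get_state,cams
from h import *
import sys
np.set_printoptions(precision=4,suppress=True)
tag=sys.argv[1]; s=get_state(); ims=[]
for n,f in(("wrist",wcloud),("scene",cloud),("top",cloud)):
    c=cams.capture(n); c["state"]=s; pickle.dump(c,open(f"pics/{n}_{tag}.pkl","wb")); ims.append(c["image"])
    W=f(c); im=c["image"].astype(int)
    m=((im.min(-1)>150)&(im[...,0]-im[...,2]<60)&(W[...,2]>.02)&(W[...,2]<.045)&(W[...,0]>.35)&(W[...,0]<.7)&(abs(W[...,1])<.5)).astype(np.uint8)
    k,l,st,ce=cv2.connectedComponentsWithStats(m)
    for i in range(1,k):
        if st[i,4]>20:
            p=W[l==i]; print(n,ce[i],st[i,4],np.median(p,0),p.max(0)-p.min(0))
cv2.imwrite(f"pics/v_{tag}.png",cv2.resize(np.hstack(ims[:2]),(800,300))[:,:,::-1])
E
python3 look.py a
```

```text
wrist [ 13.1212 105.303 ] 165 [0.5013 0.0332 0.0342] [0.0054 0.0122 0.0182]
wrist [610.7725 128.4476] 945 [0.4462 0.3854 0.0273] [0.0253 0.0265 0.0092]
wrist [317.5792 270.2066] 1181 [0.5644 0.2312 0.0273] [0.0251 0.0254 0.009 ]
scene [285.9523 199.6577] 482 [ 0.4749 -0.2729  0.0382] [0.0758 0.1167 0.0117]
scene [319.1923 249.8462] 26 [ 0.51   -0.0257  0.0352] [0.0178 0.0841 0.0053]
scene [362.3929 331.8929] 28 [0.5691 0.2426 0.0256] [0.0165 0.0075 0.0071]
scene [457.9426 355.4754] 122 [0.445  0.3881 0.0258] [0.0256 0.0244 0.0088]
top [310.6164 186.6575] 73 [ 0.6566 -0.0531  0.0245] [0.0302 0.0267 0.0117]
top [297.6071 234.8571] 28 [ 0.5106 -0.0152  0.0375] [0.0119 0.0523 0.0179]
top [387.734  246.7234] 752 [ 0.4759 -0.2742  0.0416] [0.0784 0.1129 0.0234]
top [158.4464 257.0714] 56 [0.4458 0.3866 0.0302] [0.0236 0.0215 0.0122]
top [310.6111 254.8611] 36 [ 0.4524 -0.0544  0.0378] [0.0148 0.0576 0.0179]
top [292.5652 258.5217] 23 [ 0.4433 -0.0026  0.0374] [0.0089 0.0403 0.0188]
```

View pics/v_a.png

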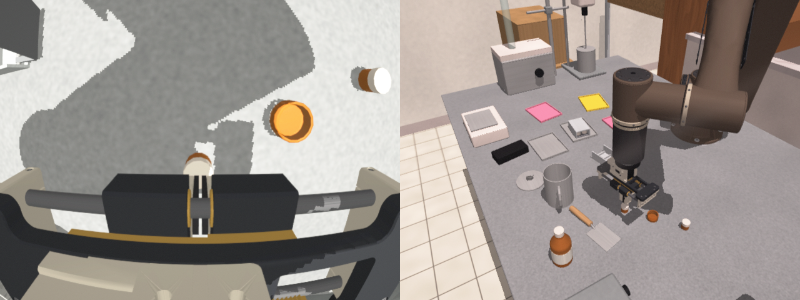

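Emit:
{"method": "apply_moves", "body": {"targets": [{"dp": [0,0,0],"yaw": 0},{"dp": [0,0,0],"yaw": 0},{"dp": [0,0,0],"yaw": 0},{"dp": [0,0,0],"yaw": 0},{"dp": [0,0,0],"yaw": 0},{"dp": [0,0,0.02],"yaw": 0},{"dp": [0,0,0.04],"yaw": 0},{"dp": [0.03,0,0.07],"yaw": 0},{"dp": [0.03,0,0.09],"yaw": 0},{"dp": [0.03,0,0.09],"yaw": 0},{"dp": [0.03,0,0.09],"yaw": 0}], "grip": -0.36}}

```text
time_s: 5.32
tcp_pos: [0.6, 0.2337, 0.1237]
eef_rot: [179.9, 0.1, -168.6]
contact_force: [-0.5, 0.0, 0.2]
gripper_width: 0.059
gripper_force: 0.0
```

```bash
python3 look.py b | grep -E "wrist|scene"; python3 -c "
from plant import get_state;s=get_state();print(s['tcp_pos'],s['gripper_width'])"
```

```text
wrist [48.6716 12.8582] 268 [ 0.4489 -0.0345  0.0369] [0.0213 0.0978 0.005 ]
wrist [54.5956 80.3634] 366 [ 0.5099 -0.0088  0.0368] [0.0247 0.1065 0.0186]
wrist [541.9616  91.2087] 599 [0.4464 0.3858 0.0273] [0.0258 0.0257 0.0078]
wrist [325.3573 193.9079] 890 [0.5693 0.2312 0.0273] [0.0251 0.025  0.0078]
wrist [ 24.7368 231.4211] 494 [ 0.6545 -0.0513  0.0215] [0.0308 0.0324 0.0034]
scene [285.9626 199.7089] 481 [ 0.4755 -0.2721  0.0381] [0.0757 0.1158 0.0141]
scene [457.881  355.5714] 126 [0.4455 0.3878 0.0261] [0.0266 0.0252 0.0082]
[0.59831693 0.2329524  0.12129891] 0.059723984289502735
```

View pics/v_b.png

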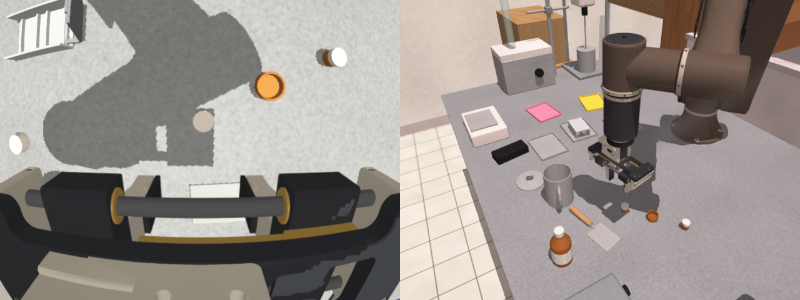

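Run:
```python
from h import *
np.set_printoptions(precision=4,suppress=True)
c=pickle.load(open("pics/wrist_a.pkl","rb"));print(c["state"]["tcp_pos"],c["state"]["gripper_width"])
cv2.imwrite("pics/ca.png",cv2.resize(c["image"][220:400,200:440,::-1],None,fx=3,fy=3))
W=wcloud(c)
for v in(262,275,290,310,330,350,370):print(v,[np.round(W[v,u],4) for u in(300,310,318,330,338)])
```

```text
[0.5693 0.2334 0.0324] 0.0014955902567744532
262 [array([0.563 , 0.2211, 0.0245]), array([0.5611, 0.2261, 0.0269]), array([0.5598, 0.23  , 0.0284]), array([0.5589, 0.2361, 0.0273]), array([0.565 , 0.2425, 0.0065])]
275 [array([0.5689, 0.2223, 0.0274]), array([0.5678, 0.2274, 0.0277]), array([0.567 , 0.2314, 0.0275]), array([0.5656, 0.2375, 0.028 ]), array([0.565 , 0.2416, 0.0274])]
290 [array([0.5339, 0.2211, 0.1266]), array([0.5627, 0.2272, 0.0586]), array([0.5755, 0.2331, 0.0271]), array([0.5605, 0.2356, 0.06  ]), array([0.5352, 0.2308, 0.1194])]
310 [array([0.5371, 0.2219, 0.1306]), array([0.5627, 0.2277, 0.078 ]), array([ 0.6012,  0.2381, -0.0019]), array([0.5605, 0.2351, 0.0794]), array([0.5356, 0.2304, 0.1302])]
330 [array([0.5402, 0.2226, 0.1342]), array([0.542 , 0.2251, 0.1303]), array([0.5409, 0.2268, 0.1315]), array([0.5407, 0.2296, 0.131 ]), array([0.5387, 0.2309, 0.1339])]
350 [array([0.5448, 0.2235, 0.1352]), array([0.5701, 0.2295, 0.0947]), array([ 0.6297,  0.2438, -0.0009]), array([0.5681, 0.2363, 0.0956]), array([0.5429, 0.2318, 0.1355])]
370 [array([0.5492, 0.2243, 0.1368]), array([0.5785, 0.2311, 0.0951]), array([ 0.6454,  0.2469, -0.0005]), array([0.5781, 0.2385, 0.0935]), array([0.5529, 0.2343, 0.129 ])]
```

View pics/ca.png

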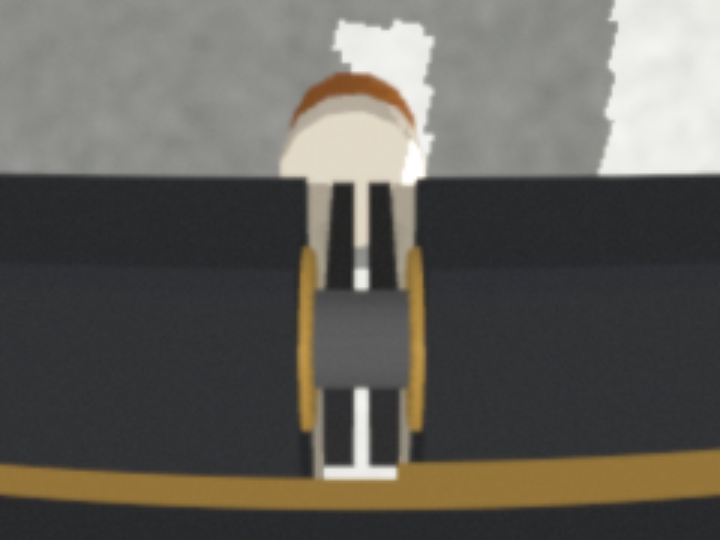

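Run:
```python
from h import *
np.set_printoptions(precision=4,suppress=True)
for t in "ab":
    c=pickle.load(open(f"pics/scene_{t}.pkl","rb"));W=cloud(c);tc=c["state"]["tcp_pos"]
    m=(abs(W[...,0]-tc[0])<.06)&(abs(W[...,1]-tc[1])<.1)&(W[...,2]>.035)
    q=W[m]-tc; print(t,len(q))
    for a in np.arange(-.08,.11,.01):
        p=q[abs(q[:,2]-a)<.005]
        if len(p):print(round(a,3),len(p),p.min(0)[:2],p.max(0)[:2])
    v,u=np.where(m);print(u.min(),u.max(),v.min(),v.max())
c=pickle.load(open("pics/scene_b.pkl","rb"))
a=c["image"][130:230,560-0:640] if 0 else c["image"][210:350,440:560]
s=[cv2.resize(pickle.load(open(f"pics/scene_{t}.pkl","rb"))["image"][230:360,420:600],None,fx=2.2,fy=2.2,interpolation=2) for t in "ab"]
cv2.imwrite("pics/cs.png",np.hstack(s)[:,:,::-1])
```

```text
a 14533
0.01 1 [0.0067 0.0056] [0.0067 0.0056]
0.02 47 [-0.0152 -0.0138] [0.0139 0.0186]
0.03 70 [-0.0152 -0.013 ] [0.0144 0.0192]
0.04 56 [-0.013  -0.0153] [0.0135 0.0204]
0.05 25 [-0.0048 -0.0124] [0.0155 0.0208]
0.06 7 [0.0008 0.0186] [0.0067 0.0224]
0.08 68 [-0.0528 -0.0805] [0.0543 0.0943]
0.09 316 [-0.0556 -0.0798] [0.0563 0.0949]
0.1 573 [-0.0561 -0.0854] [0.0557 0.0989]
315 447 108 333
b 17600
0.01 5 [-0.002  -0.0313] [0.0142 0.03  ]
0.02 83 [-0.0184 -0.0456] [0.0192 0.0471]
0.03 110 [-0.0132 -0.0435] [0.0197 0.0469]
0.04 82 [-0.0105 -0.0432] [0.0188 0.0482]
0.05 81 [-0.0112 -0.0478] [0.0192 0.0497]
0.06 55 [-0.0082 -0.0477] [0.0196 0.0512]
0.07 19 [-0.0036 -0.0451] [0.0197 0.0523]
0.08 122 [-0.0546 -0.0793] [0.0537 0.0933]
0.09 400 [-0.0563 -0.0801] [0.0551 0.094 ]
0.1 635 [-0.0588 -0.0853] [0.0546 0.0995]
301 440 53 308
```

The pictures show the fingertips about 15 mm above the reported TCP point, not 22 mm below it. So the fingers closed above the jar, which hasn't moved. I'll correct by about -37 mm in z.

Emit:
{"method": "apply_moves", "body": {"targets": [{"dp": [-0.03,0,-0.03],"yaw": 0},{"dp": [-0.03,0,-0.06],"yaw": 0},{"dp": [-0.03,0,-0.08],"yaw": 0},{"dp": [-0.03,0,-0.095],"yaw": 0},{"dp": [-0.03,0,-0.105],"yaw": 0},{"dp": [-0.03,0,-0.112],"yaw": 0},{"dp": [-0.03,0,-0.118],"yaw": 0},{"dp": [-0.03,0,-0.123],"yaw": 0},{"dp": [-0.03,0,-0.127],"yaw": 0},{"dp": [-0.03,0,-0.127],"yaw": 0},{"dp": [-0.03,0,-0.127],"yaw": 0}]}}

```text
time_s: 6.38
tcp_pos: [0.5695, 0.2335, -0.0042]
eef_rot: [180.0, 0.0, -168.6]
contact_force: [-0.3, 0.4, -0.4]
gripper_width: 0.0596
gripper_force: 0.0
```

Emit:
{"method": "apply_moves", "body": {"targets": [{"dp": [0,0,0],"yaw": 0},{"dp": [0,0,0],"yaw": 0},{"dp": [0,0,0],"yaw": 0},{"dp": [0,0,0],"yaw": 0},{"dp": [0,0,0],"yaw": 0},{"dp": [0,0,0],"yaw": 0},{"dp": [0,0,0],"yaw": 0},{"dp": [0,0,0],"yaw": 0}], "grip": 1, "squeeze": 12}}

```text
time_s: 7.05
tcp_pos: [0.5694, 0.2334, -0.0044]
eef_rot: [-180.0, 0.0, -168.6]
contact_force: [0.3, -0.0, 0.7]
gripper_width: 0.0253
gripper_force: 12.0
```

Emit:
{"method": "apply_moves", "body": {"targets": [{"dp": [0,0,0.02],"yaw": 0},{"dp": [0,0,0.05],"yaw": 0},{"dp": [0,0,0.085],"yaw": 0},{"dp": [0,0,0.12],"yaw": 0},{"dp": [-0.002,-0.01,0.15],"yaw": 0},{"dp": [-0.01,-0.04,0.16],"yaw": 0},{"dp": [-0.018,-0.075,0.16],"yaw": 0},{"dp": [-0.027,-0.11,0.16],"yaw": 0},{"dp": [-0.036,-0.145,0.16],"yaw": 0},{"dp": [-0.045,-0.18,0.16],"yaw": 0},{"dp": [-0.053,-0.215,0.16],"yaw": 0},{"dp": [-0.062,-0.25,0.16],"yaw": 0},{"dp": [-0.067,-0.27,0.16],"yaw": 0},{"dp": [-0.069,-0.28,0.15],"yaw": 0},{"dp": [-0.069,-0.28,0.12],"yaw": 0},{"dp": [-0.069,-0.28,0.09],"yaw": 0},{"dp": [-0.069,-0.28,0.07],"yaw": 0},{"dp": [-0.069,-0.28,0.06],"yaw": 0},{"dp": [-0.069,-0.28,0.06],"yaw": 0},{"dp": [-0.069,-0.28,0.06],"yaw": 0}]}}

```text
time_s: 8.72
tcp_pos: [0.5005, -0.0464, 0.0554]
eef_rot: [-180.0, -0.0, -168.6]
contact_force: [0.7, 0.4, 0.1]
gripper_width: 0.0254
gripper_force: 12.0
```

```bash
python3 look.py c >/dev/null
python3 - <<'E'
from h import *
np.set_printoptions(precision=4,suppress=True)
c=pickle.load(open("pics/wrist_c.pkl","rb"));s=c["state"];print(s["tcp_pos"],s["gripper_width"])
W=wcloud(c).reshape(-1,3)
w=W[(W[:,2]>.034)&(W[:,2]<.042)&(abs(W[:,0]-.48)<.06)&(W[:,1]<.035)&(W[:,1]>-.1)]
print(len(w),cv2.minAreaRect(w[:,:2].astype(np.float32)*1000),np.median(w[:,2]))
cv2.imwrite("pics/cc.png",c["image"][:,:,::-1])
W=cloud(pickle.load(open("pics/scene_c.pkl","rb"))).reshape(-1,3)
w=W[(W[:,2]>.03)&(W[:,2]<.043)&(abs(W[:,0]-.48)<.06)&(W[:,1]<.035)&(W[:,1]>-.1)]
print(len(w),cv2.minAreaRect(w[:,:2].astype(np.float32)*1000),np.median(w[:,2]))
E
```

```text
[ 0.5005 -0.0464  0.0554] 0.02543004493561992
1449 ((478.6806640625, -25.661239624023438), (66.27552795410156, 107.1702880859375), 11.385757446289062) 0.0367493779155391
139 ((479.5984802246094, -25.057037353515625), (71.41120147705078, 106.92545318603516), 12.738349914550781) 0.034109198862704825
```

View pics/cc.png

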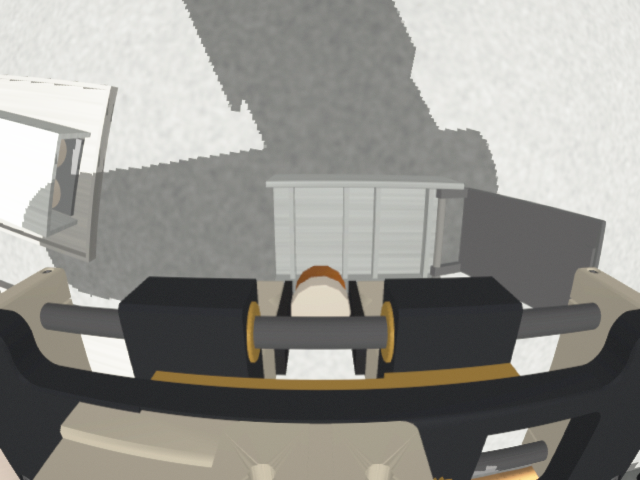

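The jar hangs over cell b: column 321, between the end wall at about 297 and the rib at 343. Lowering.

Emit:
{"method": "apply_moves", "body": {"targets": [{"dp": [-0.002,0,-0.01],"yaw": 0},{"dp": [-0.002,0,-0.02],"yaw": 0},{"dp": [-0.002,0,-0.028],"yaw": 0},{"dp": [-0.002,0,-0.036],"yaw": 0},{"dp": [-0.002,0,-0.043],"yaw": 0},{"dp": [-0.002,0,-0.049],"yaw": 0},{"dp": [-0.002,0,-0.053],"yaw": 0},{"dp": [-0.002,0,-0.055],"yaw": 0},{"dp": [-0.002,0,-0.055],"yaw": 0},{"dp": [-0.002,0,-0.055],"yaw": 0}]}}

```text
time_s: 9.7
tcp_pos: [0.4984, -0.0466, 0.0005]
eef_rot: [-180.0, -0.0, -168.6]
contact_force: [1.2, 0.1, 0.4]
gripper_width: 0.0256
gripper_force: 12.0
```

Emit:
{"method": "apply_moves", "body": {"targets": [{"dp": [0,0,0],"yaw": 0},{"dp": [0,0,0],"yaw": 0},{"dp": [0,0,0],"yaw": 0},{"dp": [0,0,0.01],"yaw": 0},{"dp": [0,0,0.03],"yaw": 0},{"dp": [0,0,0.06],"yaw": 0},{"dp": [0,0,0.1],"yaw": 0},{"dp": [0,0,0.14],"yaw": 0},{"dp": [-0.0525,0.435,0.14],"yaw": 0},{"dp": [-0.0525,0.435,0.14],"yaw": 0},{"dp": [-0.0525,0.435,0.14],"yaw": 0},{"dp": [-0.0525,0.435,0.14],"yaw": 0},{"dp": [-0.0525,0.435,0.14],"yaw": 0},{"dp": [-0.0525,0.435,0.14],"yaw": 0},{"dp": [-0.0525,0.435,0.14],"yaw": 0},{"dp": [-0.0525,0.435,0.14],"yaw": 0},{"dp": [-0.0525,0.435,0.14],"yaw": 0},{"dp": [-0.0525,0.435,0.14],"yaw": 0},{"dp": [-0.0525,0.435,0.14],"yaw": 0},{"dp": [-0.0525,0.435,0.1],"yaw": 0}], "grip": -0.36}}

```text
time_s: 11.37
tcp_pos: [0.4488, 0.3972, 0.107]
eef_rot: [179.5, 0.6, -168.3]
contact_force: [2.5, 2.9, 0.3]
gripper_width: 0.0599
gripper_force: 0.0
```

```bash
python3 look.py d
python3 - <<'E'
from h import *
a=[pickle.load(open(f"pics/{n}_d.pkl","rb"))["image"] for n in("wrist","top")]
cv2.imwrite("pics/cd.png",np.hstack([cv2.resize(a[0],(400,300)),cv2.resize(a[1][200:290,240:360],(400,300))])[:,:,::-1])
E
```

```text
wrist [305.3783 229.4699] 830 [0.4439 0.3859 0.0273] [0.0224 0.0231 0.0074]
scene [285.9059 199.6255] 478 [ 0.4751 -0.2724  0.0381] [0.0781 0.1171 0.0092]
scene [339.4375 240.2812] 32 [ 0.4459 -0.0328  0.0354] [0.0203 0.0993 0.0049]
scene [321.6771 248.9792] 96 [ 0.5008 -0.0401  0.0301] [0.0372 0.1087 0.0163]
top [310.5753 186.8082] 73 [ 0.6551 -0.0531  0.0247] [0.0301 0.0267 0.0118]
top [308.4286 239.25  ] 56 [ 0.4989 -0.0455  0.0337] [0.0232 0.0205 0.014 ]
top [387.5851 246.8453] 711 [ 0.4758 -0.2741  0.0414] [0.0756 0.1106 0.0142]
top [304.6667 255.9556] 45 [ 0.4494 -0.037   0.0384] [0.0179 0.0834 0.0157]
```

View pics/cd.png

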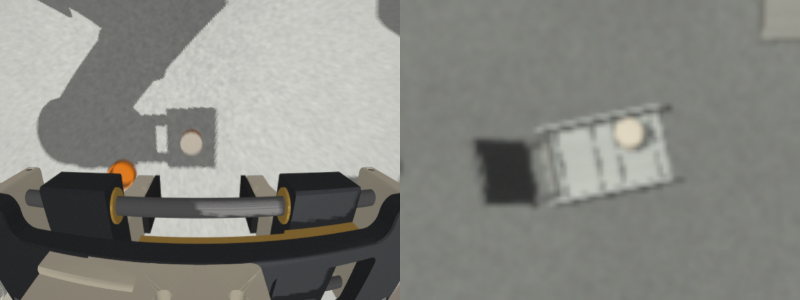

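Jar 1 stands in cell b (right-hand crop, 628,132). Jar 2 is under the gripper, so I'll descend and grip it.

Emit:
{"method": "apply_moves", "body": {"targets": [{"dp": [0,0,0],"yaw": 0},{"dp": [0,0,0],"yaw": 0},{"dp": [0,0,-0.025],"yaw": 0},{"dp": [0,0,-0.05],"yaw": 0},{"dp": [0,0,-0.07],"yaw": 0},{"dp": [0,0,-0.082],"yaw": 0},{"dp": [0,0,-0.092],"yaw": 0},{"dp": [0,0,-0.099],"yaw": 0},{"dp": [0,0,-0.105],"yaw": 0},{"dp": [0,0,-0.105],"yaw": 0},{"dp": [0,0,-0.105],"yaw": 0}]}}

```text
time_s: 12.43
tcp_pos: [0.4461, 0.3886, -0.004]
eef_rot: [180.0, 0.0, -168.6]
contact_force: [-0.0, -1.1, -0.5]
gripper_width: 0.0602
gripper_force: 0.0
```

Emit:
{"method": "apply_moves", "body": {"targets": [{"dp": [0,0,0],"yaw": 0},{"dp": [0,0,0],"yaw": 0},{"dp": [0,0,0],"yaw": 0},{"dp": [0,0,0],"yaw": 0},{"dp": [0,0,0],"yaw": 0},{"dp": [0,0,0],"yaw": 0},{"dp": [0,0,0],"yaw": 0},{"dp": [0,0,0],"yaw": 0}], "grip": 1, "squeeze": 12}}

```text
time_s: 13.1
tcp_pos: [0.4458, 0.3884, -0.0044]
eef_rot: [180.0, 0.0, -168.6]
contact_force: [-0.3, -0.1, 2.1]
gripper_width: 0.0256
gripper_force: 12.0
```

Emit:
{"method": "apply_moves", "body": {"targets": [{"dp": [0,0,0.02],"yaw": 0},{"dp": [0,0,0.05],"yaw": 0},{"dp": [0,0,0.085],"yaw": 0},{"dp": [0,-0.01,0.12],"yaw": 0},{"dp": [0.002,-0.035,0.15],"yaw": 0},{"dp": [0.004,-0.07,0.16],"yaw": 0},{"dp": [0.006,-0.108,0.16],"yaw": 0},{"dp": [0.008,-0.146,0.16],"yaw": 0},{"dp": [0.01,-0.184,0.16],"yaw": 0},{"dp": [0.012,-0.222,0.16],"yaw": 0},{"dp": [0.014,-0.26,0.16],"yaw": 0},{"dp": [0.016,-0.298,0.16],"yaw": 0},{"dp": [0.018,-0.336,0.16],"yaw": 0},{"dp": [0.02,-0.372,0.16],"yaw": 0},{"dp": [0.022,-0.405,0.16],"yaw": 0},{"dp": [0.022,-0.43,0.16],"yaw": 0},{"dp": [0.022,-0.441,0.15],"yaw": 0},{"dp": [0.022,-0.441,0.12],"yaw": 0},{"dp": [0.022,-0.441,0.09],"yaw": 0},{"dp": [0.022,-0.441,0.065],"yaw": 0}]}}

```text
time_s: 14.77
tcp_pos: [0.4671, -0.0528, 0.0587]
eef_rot: [180.0, 0.0, -168.7]
contact_force: [0.2, 0.0, 0.0]
gripper_width: 0.0254
gripper_force: 12.0
```

Emit:
{"method": "apply_moves", "body": {"targets": [{"dp": [0,0,0],"yaw": 0},{"dp": [0,0,0],"yaw": 0},{"dp": [0,0,-0.01],"yaw": 0},{"dp": [0,0,-0.02],"yaw": 0},{"dp": [0,0,-0.03],"yaw": 0},{"dp": [0,0,-0.038],"yaw": 0},{"dp": [0,0,-0.046],"yaw": 0},{"dp": [0,0,-0.052],"yaw": 0},{"dp": [0,0,-0.057],"yaw": 0},{"dp": [0,0,-0.06],"yaw": 0},{"dp": [0,0,-0.06],"yaw": 0},{"dp": [0,0,-0.06],"yaw": 0}]}}

```text
time_s: 15.77
tcp_pos: [0.4679, -0.0526, 0.0005]
eef_rot: [-180.0, -0.0, -168.6]
contact_force: [0.7, -0.1, -0.5]
gripper_width: 0.0253
gripper_force: 12.0
```

Emit:
{"method": "apply_moves", "body": {"targets": [{"dp": [0,0,0],"yaw": 0},{"dp": [0,0,0],"yaw": 0},{"dp": [0,0,0],"yaw": 0},{"dp": [0,0,0.01],"yaw": 0},{"dp": [0,0,0.03],"yaw": 0},{"dp": [0,0,0.06],"yaw": 0},{"dp": [0,0,0.1],"yaw": 0},{"dp": [0,0,0.14],"yaw": 5},{"dp": [-0.003,0.02,0.16],"yaw": 12},{"dp": [-0.006,0.05,0.16],"yaw": 19},{"dp": [-0.01,0.085,0.16],"yaw": 26},{"dp": [-0.014,0.12,0.16],"yaw": 33},{"dp": [-0.016,0.15,0.16],"yaw": 40},{"dp": [-0.0185,0.17,0.16],"yaw": 47},{"dp": [-0.0185,0.176,0.16],"yaw": 54},{"dp": [-0.0185,0.176,0.16],"yaw": 61},{"dp": [-0.0185,0.176,0.16],"yaw": 68},{"dp": [-0.0185,0.176,0.16],"yaw": 75},{"dp": [-0.0185,0.176,0.16],"yaw": 82},{"dp": [-0.0185,0.176,0.16],"yaw": 90}], "grip": -0.36}}

```text
time_s: 17.43
tcp_pos: [0.4492, 0.1234, 0.1606]
eef_rot: [-180.0, 0.0, -79.1]
contact_force: [-1.1, 0.3, 0.6]
gripper_width: 0.0595
gripper_force: 0.0
```

Emit:
{"method": "apply_moves", "body": {"targets": [{"dp": [0,0,0],"yaw": 0},{"dp": [0,0,-0.02],"yaw": 0},{"dp": [0,0,-0.04],"yaw": 0},{"dp": [0,0,-0.06],"yaw": 0},{"dp": [0,0,-0.083],"yaw": 0},{"dp": [0,0,-0.088],"yaw": 0},{"dp": [0,0,-0.088],"yaw": 0},{"dp": [0,0,-0.088],"yaw": 0}], "grip": 1}}

```text
time_s: 18.1
tcp_pos: [0.4497, 0.1235, 0.0731]
eef_rot: [-180.0, -0.0, -79.5]
contact_force: [0.3, -0.2, 0.2]
gripper_width: 0.0117
gripper_force: 0.0
```

```bash
python3 look.py e
python3 - <<'E'
from h import *
a=[pickle.load(open(f"pics/{n}_e.pkl","rb"))["image"] for n in("wrist","scene")]
cv2.imwrite("pics/ce.png",np.hstack([cv2.resize(a[0],(400,300)),cv2.resize(a[1][180:300,280:440],(400,300))])[:,:,::-1])
E
```

```text
wrist [261.2887  49.7113] 523 [0.5065 0.0072 0.0369] [0.0142 0.0584 0.0039]
wrist [375.7164  48.2015] 536 [ 0.4433 -0.0063  0.0369] [0.0138 0.0576 0.0044]
scene [285.9202 199.5966] 476 [ 0.4748 -0.2732  0.0381] [0.0771 0.1172 0.0075]
top [310.5641 186.859 ] 78 [ 0.6545 -0.0517  0.0236] [0.0299 0.0266 0.0091]
top [387.8437 247.0094] 742 [ 0.4757 -0.2763  0.0415] [0.0778 0.1123 0.0243]
```

View pics/ce.png

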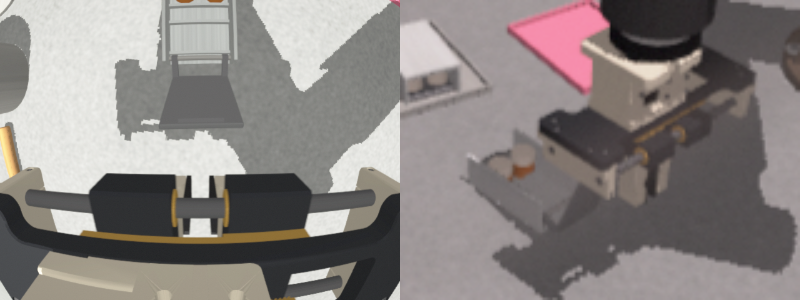

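Both jars stand in cell b and the fingers are behind the lid, centred on it. Sweeping the lid over now.

Emit:
{"method": "apply_moves", "body": {"targets": [{"dp": [0.002,-0.01,0],"yaw": 1},{"dp": [0.004,-0.02,0],"yaw": 1},{"dp": [0.006,-0.028,0],"yaw": 1},{"dp": [0.007,-0.036,0],"yaw": 1},{"dp": [0.009,-0.044,0],"yaw": 1},{"dp": [0.011,-0.053,0],"yaw": 1},{"dp": [0.013,-0.062,0],"yaw": 1},{"dp": [0.014,-0.071,0],"yaw": 1},{"dp": [0.016,-0.08,0],"yaw": 1},{"dp": [0.018,-0.089,0],"yaw": 1},{"dp": [0.02,-0.098,0],"yaw": 1},{"dp": [0.022,-0.107,0],"yaw": 1},{"dp": [0.023,-0.115,0],"yaw": 1},{"dp": [0.025,-0.122,0],"yaw": 1},{"dp": [0.026,-0.129,0],"yaw": 1},{"dp": [0.027,-0.135,0],"yaw": 1},{"dp": [0.027,-0.135,0],"yaw": 1}]}}

```text
time_s: 19.67
tcp_pos: [0.4763, -0.0127, 0.0724]
eef_rot: [180.0, -0.0, -78.5]
contact_force: [-0.3, -0.3, -0.4]
gripper_width: 0.0007
gripper_force: 0.0
```

```bash
cat > car.py <<'E'
from plant import get_state,cams
from h import *
import sys
np.set_printoptions(precision=4,suppress=True)
s=get_state();print(s["tcp_pos"],s["contact_force"]);x,y=float(sys.argv[1]),float(sys.argv[2])
for n,f in(("wrist",wcloud),("scene",cloud),("top",cloud)):
    c=cams.capture(n);c["state"]=s;pickle.dump(c,open(f"pics/{n}_car.pkl","wb"));W=f(c).reshape(-1,3)
    W=W[(abs(W[:,0]-x)<.09)&(abs(W[:,1]-y)<.12)&(W[:,2]<.15)]
    w=W[(W[:,2]>.032)&(W[:,2]<.044)]
    if len(w)>5:print(n,len(w),cv2.minAreaRect(w[:,:2].astype(np.float32)*1000),np.median(w[:,2]))
    for a in np.arange(.05,.13,.01):
        q=W[abs(W[:,2]-a)<.003]
        if len(q): print("  z",round(a,2),len(q),"x",np.percentile(q[:,0],[3,97]),"y",np.percentile(q[:,1],[3,50,97]))
E
python3 car.py .479 -.024
```

```text
[ 0.4763 -0.0127  0.0724] [-0.2975 -0.266  -0.3987]
wrist 2025 ((484.3106689453125, -46.63346481323242), (68.71639251708984, 64.89339447021484), 11.683388710021973) 0.03639038325419347
  z 0.06 14 x [0.4731 0.4749] y [0.0045 0.0072 0.0095]
  z 0.07 17 x [0.4752 0.477 ] y [-0.0066 -0.0038 -0.0009]
  z 0.08 24 x [0.4773 0.4791] y [-0.017 -0.014 -0.011]
  z 0.09 1092 x [0.4553 0.5044] y [-0.0373 -0.0268 -0.0201]
  z 0.1 690 x [0.4569 0.5066] y [-0.0382 -0.0309 -0.0216]
  z 0.11 201 x [0.4741 0.4858] y [-0.0246 -0.0222 -0.0179]
  z 0.12 126 x [0.4761 0.4836] y [-0.0231 -0.0221 -0.0212]
scene 213 ((479.2342529296875, -18.42376708984375), (69.82535552978516, 119.99850463867188), 14.21658992767334) 0.03594718833487548
  z 0.05 75 x [0.4446 0.4971] y [0.0074 0.0158 0.023 ]
  z 0.06 71 x [0.4465 0.499 ] y [-0.002   0.006   0.0137]
  z 0.07 70 x [0.4479 0.5013] y [-0.0146 -0.0048  0.004 ]
  z 0.08 36 x [0.4609 0.5036] y [-0.0167 -0.0123 -0.0042]
  z 0.09 38 x [0.464  0.5057] y [-0.0281 -0.0192  0.0001]
  z 0.1 33 x [0.4582 0.4938] y [-0.0265 -0.004   0.0015]
  z 0.11 29 x [0.4618 0.4941] y [-0.0166 -0.0033  0.002 ]
  z 0.12 29 x [0.4609 0.496 ] y [-0.0182 -0.0035  0.0027]
top 90 ((479.2122497558594, -20.290542602539062), (68.13433837890625, 117.338134765625), 11.616050720214844) 0.03711301686458574
```

The lid is at about 45° and the carrier hasn't moved. Next, forward and down.

Emit:
{"method": "apply_moves", "body": {"targets": [{"dp": [0.001,-0.006,0],"yaw": 0},{"dp": [0.002,-0.011,-0.001],"yaw": 0},{"dp": [0.003,-0.016,-0.003],"yaw": 0},{"dp": [0.004,-0.021,-0.008],"yaw": 0},{"dp": [0.005,-0.0255,-0.013],"yaw": 0},{"dp": [0.006,-0.029,-0.02],"yaw": 0},{"dp": [0.0065,-0.032,-0.026],"yaw": 0},{"dp": [0.007,-0.035,-0.032],"yaw": 0},{"dp": [0.008,-0.038,-0.037],"yaw": 0},{"dp": [0.008,-0.04,-0.041],"yaw": 0},{"dp": [0.0085,-0.042,-0.045],"yaw": 0},{"dp": [0.0085,-0.042,-0.048],"yaw": 0},{"dp": [0.0085,-0.042,-0.048],"yaw": 0},{"dp": [0.0085,-0.042,-0.048],"yaw": 0}]}}

```text
time_s: 20.98
tcp_pos: [0.4845, -0.0536, 0.0242]
eef_rot: [180.0, -0.0, -78.4]
contact_force: [0.9, 0.6, -0.2]
gripper_width: 0.0006
gripper_force: 0.0
```

Emit:
{"method": "apply_moves", "body": {"targets": [{"dp": [0,0,-0.001],"yaw": 0},{"dp": [0,0,-0.002],"yaw": 0},{"dp": [0,0,-0.003],"yaw": 0},{"dp": [0,0,-0.003],"yaw": 0},{"dp": [0,0,-0.003],"yaw": 0}]}}

```text
time_s: 21.4
tcp_pos: [0.4849, -0.0535, 0.0215]
eef_rot: [-180.0, 0.0, -78.4]
contact_force: [-0.0, -0.3, 0.7]
gripper_width: 0.0005
gripper_force: 0.3
```

Emit:
{"method": "apply_moves", "body": {"targets": [{"dp": [0,0,-0.001],"yaw": 0},{"dp": [0,0,-0.002],"yaw": 0},{"dp": [0,0,-0.002],"yaw": 0}]}}

```text
time_s: 21.65
tcp_pos: [0.4851, -0.0537, 0.0203]
eef_rot: [-180.0, -0.0, -78.4]
contact_force: [-3.3, -0.1, 13.0]
gripper_width: 0.0009
gripper_force: 6.3
```

Emit:
{"method": "apply_moves", "body": {"targets": [{"dp": [0,0,-0.001],"yaw": 0},{"dp": [0,0,-0.001],"yaw": 0},{"dp": [0,0,-0.001],"yaw": 0}]}}

```text
time_s: 21.9
tcp_pos: [0.4852, -0.0537, 0.02]
eef_rot: [-179.9, -0.0, -78.4]
contact_force: [-6.2, -0.2, 21.3]
gripper_width: 0.0003
gripper_force: 10.5
```

Emit:
{"method": "apply_moves", "body": {"targets": [{"dp": [0,0,0.01],"yaw": 0},{"dp": [0,0,0.04],"yaw": 0},{"dp": [-0.004,0.02,0.08],"yaw": 0},{"dp": [-0.008,0.04,0.12],"yaw": 0},{"dp": [-0.015,0.07,0.14],"yaw": 0},{"dp": [-0.02,0.1,0.15],"yaw": 0},{"dp": [-0.02,0.1,0.15],"yaw": 0},{"dp": [-0.02,0.1,0.15],"yaw": 0}], "grip": -1}}

```text
time_s: 22.57
tcp_pos: [0.4649, 0.048, 0.1693]
eef_rot: [-179.9, 0.1, -78.3]
contact_force: [-0.6, -0.3, -1.3]
gripper_width: 0.0485
gripper_force: 0.0
```

```bash
python3 car.py .479 -.024
python3 - <<'E'
from h import *
np.set_printoptions(precision=4,suppress=True)
c=pickle.load(open("pics/wrist_car.pkl","rb"));W=wcloud(c).reshape(-1,3)
d=np.array([-.199,.98]);e=np.array([-.98,-.199]);r=W[:,:2]-[.4797,-.0249];s=r@d;t=r@e
for a in range(-55,60,10):
    m=(abs(s-a/1000)<.004)&(abs(t)<.02);print(a,m.sum(),np.median(W[m][:,2]) if m.any() else 0)
E
```

```text
[0.4649 0.048  0.1693] [-0.5667 -0.2712 -1.3305]
wrist 9394 ((480.02069091796875, -25.596542358398438), (68.37950897216797, 108.20423126220703), 11.74836540222168) 0.0363666531830274
scene 669 ((478.97491455078125, -24.446243286132812), (71.09207916259766, 106.31163024902344), 11.184943199157715) 0.0347884693546203
top 721 ((480.8280029296875, -27.39078140258789), (68.5447769165039, 102.6714096069336), 11.528494834899902) 0.03865015924060659
  z 0.05 1 x [0.4946 0.4946] y [0.0203 0.0203 0.0203]
-55 103 -0.00019369451133577353
-45 447 0.03633898853621731
-35 442 0.036327242600884616
-25 447 0.03644001820985068
-15 445 0.036284251479078294
-5 453 0.036348705585917546
5 451 0.03634554996968847
15 474 0.03628659099790871
25 472 0.03641126293313317
35 467 0.03636385235544304
45 20659 0.2914223974509539
55 1504 0.27883869516461046
```

The lid is flat and shut: its face is at 36.3 mm along the whole length. Next I'll grip the carrier near its -x end by the side walls.

Emit:
{"method": "apply_moves", "body": {"targets": [{"dp": [0.012,-0.04,0],"yaw": 0},{"dp": [0.0235,-0.08,0],"yaw": 0},{"dp": [0.0235,-0.111,0],"yaw": 0},{"dp": [0.0235,-0.111,-0.03],"yaw": 0},{"dp": [0.0235,-0.111,-0.06],"yaw": 0},{"dp": [0.0235,-0.111,-0.09],"yaw": 0},{"dp": [0.0235,-0.111,-0.115],"yaw": 0},{"dp": [0.0235,-0.111,-0.135],"yaw": 0},{"dp": [0.0235,-0.111,-0.15],"yaw": 0},{"dp": [0.0235,-0.111,-0.16],"yaw": 0},{"dp": [0.0235,-0.111,-0.17],"yaw": 0},{"dp": [0.0235,-0.111,-0.177],"yaw": 0},{"dp": [0.0235,-0.111,-0.181],"yaw": 0},{"dp": [0.0235,-0.111,-0.181],"yaw": 0},{"dp": [0.0235,-0.111,-0.181],"yaw": 0}], "grip": -1}}

```text
time_s: 23.97
tcp_pos: [0.4882, -0.065, -0.0127]
eef_rot: [180.0, -0.0, -78.5]
contact_force: [0.0, 1.6, -0.4]
gripper_width: 0.0876
gripper_force: 0.0
```

Emit:
{"method": "apply_moves", "body": {"targets": [{"dp": [0,0,0],"yaw": 0},{"dp": [0,0,0],"yaw": 0},{"dp": [0,0,0],"yaw": 0},{"dp": [0,0,0],"yaw": 0},{"dp": [0,0,0],"yaw": 0},{"dp": [0,0,0],"yaw": 0},{"dp": [0,0,0],"yaw": 0},{"dp": [0,0,0],"yaw": 0}], "grip": 1, "squeeze": 7}}

```text
time_s: 24.63
tcp_pos: [0.4874, -0.0649, -0.0122]
eef_rot: [179.9, -0.0, -78.4]
contact_force: [-4.1, -2.2, 7.1]
gripper_width: 0.0683
gripper_force: 7.0
```

Run:
```python
import numpy as np
D,h=94,20
def P(f):
    f=np.radians(f)
    return 54-D*np.cos(f)+h*np.sin(f)+40, D*np.sin(f)+h*np.cos(f)-h
print([[round(-.201*s/1000,4),round(.98*s/1000,4),round(z/1000,4)] for s,z in map(P,np.linspace(0,90,21)[1:])])
def Q(f): # from standing, tip f over E2 (37.5 ahead)
    f=np.radians(f);b=37.5-h
    return b-b*np.cos(f)+D*np.sin(f), D*np.cos(f)+b*np.sin(f)-D
print([[round(-.201*s/1000,4),round(.98*s/1000,4),round(z/1000,4)] for s,z in map(Q,np.linspace(0,80,21)[1:])])
```

```text
[[np.float64(-0.0004), np.float64(0.0018), np.float64(0.0073)], [np.float64(-0.0009), np.float64(0.0042), np.float64(0.0145)], [np.float64(-0.0015), np.float64(0.0071), np.float64(0.0214)], [np.float64(-0.0022), np.float64(0.0106), np.float64(0.0281)], [np.float64(-0.003), np.float64(0.0145), np.float64(0.0344)], [np.float64(-0.0039), np.float64(0.0189), np.float64(0.0405)], [np.float64(-0.0049), np.float64(0.0238), np.float64(0.0462)], [np.float64(-0.006), np.float64(0.0291), np.float64(0.0514)], [np.float64(-0.0071), np.float64(0.0348), np.float64(0.0563)], [np.float64(-0.0084), np.float64(0.0408), np.float64(0.0606)], [np.float64(-0.0097), np.float64(0.0472), np.float64(0.0645)], [np.float64(-0.011), np.float64(0.0538), np.float64(0.0678)], [np.float64(-0.0124), np.float64(0.0607), np.float64(0.0706)], [np.float64(-0.0139), np.float64(0.0678), np.float64(0.0728)], [np.float64(-0.0154), np.float64(0.075), np.float64(0.0745)], [np.float64(-0.0169), np.float64(0.0823), np.float64(0.0756)], [np.float64(-0.0184), np.float64(0.0897), np.float64(0.0761)], [np.float64(-0.0199), np.float64
[... 720 characters left out ...]
[np.float64(-0.013), np.float64(0.0632), np.float64(-0.0107)], [np.float64(-0.0141), np.float64(0.0688), np.float64(-0.0142)], [np.float64(-0.0152), np.float64(0.0741), np.float64(-0.0181)], [np.float64(-0.0162), np.float64(0.0792), np.float64(-0.0223)], [np.float64(-0.0172), np.float64(0.0839), np.float64(-0.0269)], [np.float64(-0.0181), np.float64(0.0884), np.float64(-0.0318)], [np.float64(-0.019), np.float64(0.0924), np.float64(-0.0371)], [np.float64(-0.0197), np.float64(0.0961), np.float64(-0.0426)], [np.float64(-0.0204), np.float64(0.0995), np.float64(-0.0483)], [np.float64(-0.021), np.float64(0.1024), np.float64(-0.0543)], [np.float64(-0.0215), np.float64(0.1049), np.float64(-0.0604)]]
```

Emit:
{"method": "apply_moves", "body": {"targets": [{"dp": [-0.0004,0.0018,0.0073],"yaw": 0},{"dp": [-0.0009,0.0042,0.0145],"yaw": 0},{"dp": [-0.0015,0.0071,0.0214],"yaw": 0},{"dp": [-0.0022,0.0106,0.0281],"yaw": 0},{"dp": [-0.003,0.0145,0.0344],"yaw": 0},{"dp": [-0.0039,0.0189,0.0405],"yaw": 0},{"dp": [-0.0049,0.0238,0.0462],"yaw": 0},{"dp": [-0.006,0.0291,0.0514],"yaw": 0},{"dp": [-0.0071,0.0348,0.0563],"yaw": 0},{"dp": [-0.0084,0.0408,0.0606],"yaw": 0},{"dp": [-0.0084,0.0408,0.0606],"yaw": 0}]}}

```text
time_s: 25.55
tcp_pos: [0.4803, -0.0226, 0.049]
eef_rot: [-179.9, 0.0, -78.4]
contact_force: [0.2, -2.1, -0.6]
gripper_width: 0.0676
gripper_force: 7.0
```

```bash
cat > prof.py <<'E'
from plant import get_state,cams
from h import *
np.set_printoptions(precision=4,suppress=True)
s=get_state();print(s["tcp_pos"],s["contact_force"],s["gripper_width"]);c=cams.capture("scene");pickle.dump(c,open("pics/scene_p.pkl","wb"));W=cloud(c).reshape(-1,3)
r=W[:,:2]-[.480,-.0256];S=r@[-.201,.98];t=r@[-.98,-.201]
m=(abs(t)<.045)&(S<.22)&(S>-.08)&(W[:,2]<.12)&(W[:,2]>.004)
for a in np.arange(.005,.12,.01):
    k=m&(abs(W[:,2]-a)<.005)
    if k.sum()>3:print(round(a,3),k.sum(),"S",np.percentile(S[k],[2,50,98]),"t",np.percentile(t[k],[2,98]))
im=c["image"][170:300,250:450];cv2.imwrite("pics/p.png",cv2.resize(im,None,fx=3,fy=3,interpolation=2)[:,:,::-1])
E
python3 prof.py
```

```text
[ 0.4803 -0.0226  0.049 ] [ 0.1833 -2.0899 -0.6082] 0.06764467614502953
0.005 12 S [0.0479 0.0598 0.0653] t [-0.0355  0.0318]
0.015 34 S [0.0379 0.0559 0.0726] t [-0.0355  0.0303]
0.025 88 S [0.0278 0.0731 0.0802] t [-0.0363  0.032 ]
0.035 192 S [0.0209 0.0687 0.0782] t [-0.0359  0.0312]
0.045 199 S [0.0109 0.0576 0.0669] t [-0.0361  0.0315]
0.055 183 S [0.0096 0.0464 0.0555] t [-0.0358  0.031 ]
0.065 157 S [0.0135 0.0362 0.0448] t [-0.0369  0.0316]
0.075 179 S [-0.0197  0.0249  0.0338] t [-0.0407  0.04  ]
0.085 165 S [-0.0017  0.0142  0.023 ] t [-0.0396  0.0406]
0.095 96 S [-0.0065  0.0075  0.0146] t [-0.0423  0.0417]
0.105 36 S [-0.0015  0.0121  0.0156] t [-0.0437  0.044 ]
0.115 22 S [-0.0081  0.0093  0.0158] t [0.0325 0.0439]
```

View pics/p.png

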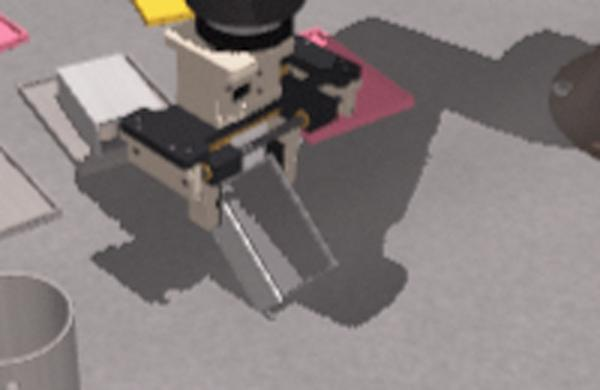

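The carrier pivots as planned and is at 45° with the lid shut. Continuing to vertical.

Emit:
{"method": "apply_moves", "body": {"targets": [{"dp": [-0.0013,0.0064,0.0039],"yaw": 0},{"dp": [-0.0026,0.013,0.0072],"yaw": 0},{"dp": [-0.004,0.0199,0.01],"yaw": 0},{"dp": [-0.0055,0.027,0.0122],"yaw": 0},{"dp": [-0.007,0.0342,0.0139],"yaw": 0},{"dp": [-0.0085,0.0415,0.015],"yaw": 0},{"dp": [-0.01,0.0489,0.0155],"yaw": 0},{"dp": [-0.0115,0.0563,0.0154],"yaw": 0},{"dp": [-0.013,0.0636,0.0147],"yaw": 0},{"dp": [-0.0145,0.0709,0.0134],"yaw": 0},{"dp": [-0.0145,0.0709,0.0134],"yaw": 0},{"dp": [-0.0145,0.0709,0.0134],"yaw": 0}]}}

```text
time_s: 26.6
tcp_pos: [0.4656, 0.0481, 0.0615]
eef_rot: [-180.0, 0.0, -78.4]
contact_force: [1.3, 2.4, 3.4]
gripper_width: 0.0682
gripper_force: 7.0
```

```bash
python3 prof.py
```

```text
[0.4656 0.0481 0.0615] [1.3011 2.3623 3.4024] 0.0682374072673916
0.005 50 S [0.0581 0.0913 0.094 ] t [-0.036  0.03 ]
0.015 102 S [0.0583 0.0912 0.0946] t [-0.0364  0.0307]
0.025 101 S [0.0581 0.0906 0.0929] t [-0.0354  0.0306]
0.035 99 S [0.0571 0.0894 0.0927] t [-0.0356  0.0305]
0.045 99 S [0.0531 0.0886 0.0919] t [-0.0358  0.0319]
0.055 113 S [0.0547 0.0877 0.0907] t [-0.0359  0.0317]
0.065 84 S [0.0733 0.0874 0.0898] t [-0.0358  0.0324]
0.075 86 S [0.0531 0.0866 0.0888] t [-0.0371  0.0328]
0.085 108 S [0.0549 0.0855 0.0885] t [-0.0394  0.043 ]
0.095 127 S [0.0568 0.0845 0.0875] t [-0.0437  0.0429]
0.105 101 S [0.0584 0.083  0.0869] t [-0.0407  0.0394]
0.115 40 S [0.0688 0.0847 0.088 ] t [-0.0442  0.043 ]
```

Emit:
{"method": "apply_moves", "body": {"targets": [{"dp": [-0.0013,0.0065,0.001],"yaw": 0},{"dp": [-0.0027,0.013,0.0015],"yaw": 0},{"dp": [-0.004,0.0195,0.0016],"yaw": 0},{"dp": [-0.0053,0.0261,0.0012],"yaw": 0},{"dp": [-0.0067,0.0325,0.0003],"yaw": 0},{"dp": [-0.008,0.039,-0.001],"yaw": 0},{"dp": [-0.0093,0.0453,-0.0028],"yaw": 0},{"dp": [-0.0105,0.0514,-0.005],"yaw": 0},{"dp": [-0.0118,0.0574,-0.0077],"yaw": 0},{"dp": [-0.013,0.0632,-0.0107],"yaw": 0},{"dp": [-0.013,0.0632,-0.0107],"yaw": 0}]}}

```text
time_s: 27.57
tcp_pos: [0.4523, 0.1114, 0.0512]
eef_rot: [-180.0, -0.0, -78.4]
contact_force: [-3.5, 0.4, 6.4]
gripper_width: 0.068
gripper_force: 7.0
```

```bash
python3 prof.py
```

```text
[0.4523 0.1114 0.0512] [-3.5281  0.4419  6.3948] 0.0679641794528385
0.005 43 S [0.0942 0.1275 0.1297] t [-0.0349  0.0318]
0.015 73 S [0.0942 0.1289 0.1322] t [-0.0354  0.0318]
0.025 79 S [0.0959 0.1314 0.1348] t [-0.0349  0.0276]
0.035 79 S [0.1004 0.1341 0.1371] t [-0.035   0.0325]
0.045 84 S [0.104  0.1363 0.1396] t [-0.0357  0.0315]
0.055 51 S [0.1041 0.1401 0.1424] t [-0.035   0.0323]
0.065 54 S [0.1068 0.1429 0.1497] t [-0.0376  0.0366]
0.075 62 S [0.1443 0.1463 0.1515] t [-0.0421  0.0429]
0.085 83 S [0.1264 0.1482 0.1514] t [-0.0415  0.0444]
0.095 107 S [0.1219 0.1498 0.1525] t [-0.0432  0.044 ]
0.105 66 S [0.1189 0.144  0.1522] t [-0.0435  0.042 ]
0.115 26 S [0.129  0.1362 0.1514] t [0.0306 0.0438]
```

The foot slid about 35 mm and the carrier is now tilted about 16° the right way. Continuing along an arc about the new edge position.

Emit:
{"method": "apply_moves", "body": {"targets": [{"dp": [-0.001,0.0046,-0.0015],"yaw": 0},{"dp": [-0.0019,0.0092,-0.003],"yaw": 0},{"dp": [-0.0034,0.0164,-0.005],"yaw": 0},{"dp": [-0.005,0.0245,-0.0085],"yaw": 0},{"dp": [-0.0066,0.0322,-0.013],"yaw": 0},{"dp": [-0.0081,0.0396,-0.018],"yaw": 0},{"dp": [-0.0095,0.0463,-0.0235],"yaw": 0},{"dp": [-0.0107,0.0523,-0.03],"yaw": 0},{"dp": [-0.0118,0.0577,-0.0372],"yaw": 0},{"dp": [-0.0118,0.0577,-0.0372],"yaw": 0}]}}

```text
time_s: 28.45
tcp_pos: [0.4407, 0.1695, 0.0121]
eef_rot: [-180.0, 0.0, -78.4]
contact_force: [-0.5, 2.7, -0.6]
gripper_width: 0.0682
gripper_force: 7.0
```

```bash
python3 prof.py
```

```text
[0.4407 0.1695 0.0121] [-0.453   2.7496 -0.5542] 0.06819103141822487
0.005 14 S [0.12   0.1297 0.1392] t [-0.0357 -0.0316]
0.015 40 S [0.1145 0.1331 0.1581] t [-0.036  -0.0313]
0.025 50 S [0.1117 0.1478 0.2078] t [-0.0368  0.0348]
0.035 26 S [0.1499 0.2095 0.2111] t [-0.044   0.0443]
0.045 32 S [0.1928 0.2071 0.2105] t [-0.0431  0.0435]
0.055 112 S [0.1955 0.2107 0.2164] t [-0.0421  0.0426]
0.065 30 S [0.1936 0.2088 0.2127] t [-0.0446  0.0438]
0.075 22 S [0.1938 0.1976 0.2103] t [0.0065 0.0416]
0.085 33 S [0.1973 0.1996 0.2071] t [-0.0045  0.0394]
0.095 14 S [0.2036 0.21   0.2156] t [0.0352 0.0393]
0.105 12 S [0.2083 0.2146 0.2181] t [0.0363 0.0395]
0.115 8 S [0.2167 0.2191 0.2198] t [-0.0354  0.0418]
```

It's now about 60–65° over. Finishing the arc, then letting go.

Emit:
{"method": "apply_moves", "body": {"targets": [{"dp": [-0.0009,0.0046,-0.0078],"yaw": 0},{"dp": [-0.0017,0.0083,-0.016],"yaw": 0},{"dp": [-0.002,0.01,-0.02],"yaw": 0},{"dp": [-0.0022,0.0108,-0.023],"yaw": 0},{"dp": [-0.0022,0.0108,-0.023],"yaw": 0}]}}

```text
time_s: 28.92
tcp_pos: [0.4382, 0.1787, -0.0104]
eef_rot: [180.0, -0.0, -78.4]
contact_force: [-0.3, 1.0, -3.5]
gripper_width: 0.0679
gripper_force: 7.0
```

Emit:
{"method": "apply_moves", "body": {"targets": [{"dp": [0,0,0],"yaw": 0},{"dp": [0,0,0],"yaw": 0},{"dp": [0,0,0],"yaw": 0},{"dp": [0,0,0],"yaw": 0},{"dp": [0,0,0],"yaw": 0},{"dp": [0,0,0.02],"yaw": 0},{"dp": [0,0,0.05],"yaw": 0},{"dp": [0,0,0.09],"yaw": 0},{"dp": [-0.006,0.03,0.13],"yaw": 0},{"dp": [-0.012,0.06,0.15],"yaw": 0},{"dp": [-0.012,0.06,0.15],"yaw": 0},{"dp": [-0.012,0.06,0.15],"yaw": 0}], "grip": -1}}

```text
time_s: 29.92
tcp_pos: [0.427, 0.241, 0.1427]
eef_rot: [-179.8, 0.2, -78.3]
contact_force: [-0.7, 0.1, -1.5]
gripper_width: 0.0878
gripper_force: 0.0
```

```bash
python3 car.py .445 .15
python3 - <<'E'
from h import *
a=[pickle.load(open(f"pics/{n}_car.pkl","rb"))["image"] for n in("wrist","scene")]
cv2.imwrite("pics/fl.png",np.hstack([cv2.resize(a[0],(400,300)),cv2.resize(a[1][220:370,300:500],(400,300))])[:,:,::-1])
E
```

```text
[0.427  0.241  0.1427] [-0.7105  0.1371 -1.5053]
wrist 12768 ((446.2135009765625, 146.17611694335938), (68.95641326904297, 108.70635986328125), 11.666625022888184) 0.036902961718086304
scene 989 ((445.26666259765625, 146.54078674316406), (71.93696594238281, 110.56676483154297), 12.426488876342773) 0.03542948428194122
top 848 ((446.29449462890625, 145.69076538085938), (68.34162139892578, 107.76119232177734), 11.499555587768555) 0.039171989316205795
  z 0.05 5 x [0.4231 0.4699] y [0.1208 0.165  0.184 ]
```

View pics/fl.png

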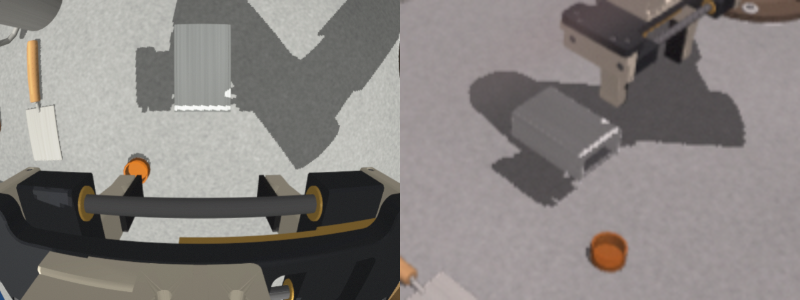

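The carrier lies flat upside down at (0.446, 0.146), and the pot is untouched. Gripping it near its centre of mass to carry it.

Emit:
{"method": "apply_moves", "body": {"targets": [{"dp": [0.01,-0.04,0],"yaw": 0},{"dp": [0.0195,-0.075,0],"yaw": 0},{"dp": [0.0195,-0.0895,0],"yaw": 0},{"dp": [0.0195,-0.0895,-0.01],"yaw": 0},{"dp": [0.0195,-0.0895,-0.04],"yaw": 0},{"dp": [0.0195,-0.0895,-0.07],"yaw": 0},{"dp": [0.0195,-0.0895,-0.095],"yaw": 0},{"dp": [0.0195,-0.0895,-0.115],"yaw": 0},{"dp": [0.0195,-0.0895,-0.13],"yaw": 0},{"dp": [0.0195,-0.0895,-0.14],"yaw": 0},{"dp": [0.0195,-0.0895,-0.147],"yaw": 0},{"dp": [0.0195,-0.0895,-0.151],"yaw": 0},{"dp": [0.0195,-0.0895,-0.151],"yaw": 0},{"dp": [0.0195,-0.0895,-0.151],"yaw": 0}]}}

```text
time_s: 31.23
tcp_pos: [0.4459, 0.1492, -0.0105]
eef_rot: [180.0, -0.0, -78.4]
contact_force: [0.4, -0.2, 0.9]
gripper_width: 0.0877
gripper_force: 0.0
```

Emit:
{"method": "apply_moves", "body": {"targets": [{"dp": [0,0,0],"yaw": 0},{"dp": [0,0,0],"yaw": 0},{"dp": [0,0,0],"yaw": 0},{"dp": [0,0,0],"yaw": 0},{"dp": [0,0,0],"yaw": 0},{"dp": [0,0,0],"yaw": 0},{"dp": [0,0,0],"yaw": 0},{"dp": [0,0,0],"yaw": 0}], "grip": 1, "squeeze": 30}}

```text
time_s: 31.9
tcp_pos: [0.4453, 0.149, -0.0101]
eef_rot: [180.0, -0.0, -78.4]
contact_force: [-4.8, 1.1, 6.4]
gripper_width: 0.0681
gripper_force: 30.0
```

Run:
```python
from h import *
np.set_printoptions(precision=4,suppress=True)
for n in("top0","scene0"):
    c=pickle.load(open(f"pics/{n}.pkl","rb"));im=c["image"].astype(int)
    W=cloud(c); m=(W[...,2]>.0065)&(W[...,2]<.025)&(abs(W[...,0]-.647)<.11)&(abs(W[...,1]+.246)<.12)
    p=W[m];print(n,len(p),np.percentile(p,[1,50,99],axis=0))
# tray outline by texture: top view polygon via Canny on crop
c=pickle.load(open("pics/top0.pkl","rb"));g=cv2.cvtColor(c["image"],cv2.COLOR_RGB2GRAY)
s=c["image"][155:225,335:415].astype(int)
m=(((s[...,0]-s[...,2])>3)&(s.min(-1)>110)).astype(np.uint8)
m=cv2.morphologyEx(m,cv2.MORPH_OPEN,np.ones((3,3),np.uint8))
k=max(cv2.findContours(m,0,2)[0],key=cv2.contourArea);r=cv2.minAreaRect(k);b=cv2.boxPoints(r)+[335,155];print(r,b)
q=np.array([ray(c,*x,.008) for x in b]);print(q,q.mean(0),np.linalg.norm(q[0]-q[1]),np.linalg.norm(q[1]-q[2]))
```

```text
top0 1168 [[ 0.5379 -0.3583  0.0065]
 [ 0.6509 -0.2469  0.0085]
 [ 0.7504 -0.1335  0.0212]]
scene0 200 [[ 0.5385 -0.3269  0.0065]
 [ 0.6945 -0.2456  0.0082]
 [ 0.7561 -0.1577  0.0247]]
((39.5, 34.5), (69.0, 79.0), 90.0) [[335. 155.]
 [414. 155.]
 [414. 224.]
 [335. 224.]]
[[ 0.756  -0.1245  0.008 ]
 [ 0.7568 -0.3622  0.008 ]
 [ 0.5474 -0.3588  0.008 ]
 [ 0.5467 -0.1244  0.008 ]] [ 0.6517 -0.2425  0.008 ] 0.23775696184290077 0.20945972946220792
```

Run:
```python
from h import *
np.set_printoptions(precision=4,suppress=True)
c=pickle.load(open("pics/top0.pkl","rb"))
q=np.array([ray(c,*x,.01) for x in((348.1,172.2),(401.5,170.7),(403.3,210.7),(348.5,211.9))]);print(q,q.mean(0))
print([np.linalg.norm(q[i]-q[i-1]) for i in range(4)])
c=pickle.load(open("pics/scene0.pkl","rb"))
q=np.array([ray(c,190+x/2.6,170+y/2.6,.01) for x,y in((38,148),(140,110),(208,184),(100,223))]);print(q,q.mean(0))
```

```text
[[ 0.7029 -0.1636  0.01  ]
 [ 0.708  -0.3236  0.01  ]
 [ 0.5869 -0.3273  0.01  ]
 [ 0.5828 -0.1645  0.01  ]] [ 0.6451 -0.2447  0.01  ]
[np.float64(0.12010736532989696), np.float64(0.1600539702446993), np.float64(0.12119568599764977), np.float64(0.16285849909438788)]
[[ 0.7138 -0.3065  0.01  ]
 [ 0.5913 -0.3163  0.01  ]
 [ 0.5866 -0.1546  0.01  ]
 [ 0.7053 -0.1532  0.01  ]] [ 0.6492 -0.2327  0.01  ]
```

Emit:
{"method": "apply_moves", "body": {"targets": [{"dp": [0,0,0.01],"yaw": 0},{"dp": [0,0,0.025],"yaw": 0},{"dp": [0,0,0.045],"yaw": 0},{"dp": [0,0,0.07],"yaw": 0},{"dp": [0.005,-0.01,0.09],"yaw": -1},{"dp": [0.013,-0.025,0.1],"yaw": -2},{"dp": [0.025,-0.048,0.1],"yaw": -3},{"dp": [0.038,-0.074,0.1],"yaw": -4},{"dp": [0.052,-0.101,0.1],"yaw": -5},{"dp": [0.066,-0.129,0.1],"yaw": -6},{"dp": [0.081,-0.158,0.1],"yaw": -7},{"dp": [0.096,-0.187,0.1],"yaw": -8},{"dp": [0.111,-0.216,0.1],"yaw": -9},{"dp": [0.126,-0.245,0.1],"yaw": -10},{"dp": [0.141,-0.274,0.1],"yaw": -10},{"dp": [0.156,-0.303,0.1],"yaw": -10},{"dp": [0.171,-0.332,0.1],"yaw": -10},{"dp": [0.184,-0.358,0.1],"yaw": -10},{"dp": [0.195,-0.379,0.1],"yaw": -10},{"dp": [0.201,-0.392,0.1],"yaw": -10}]}}

```text
time_s: 33.57
tcp_pos: [0.647, -0.2451, 0.088]
eef_rot: [179.9, 0.0, -88.5]
contact_force: [-0.1, 0.8, -4.5]
gripper_width: 0.0677
gripper_force: 30.0
```

Emit:
{"method": "apply_moves", "body": {"targets": [{"dp": [0,0,0],"yaw": 0},{"dp": [0,0,-0.015],"yaw": 0},{"dp": [0,0,-0.03],"yaw": 0},{"dp": [0,0,-0.045],"yaw": 0},{"dp": [0,0,-0.058],"yaw": 0},{"dp": [0,0,-0.068],"yaw": 0},{"dp": [0,0,-0.075],"yaw": 0},{"dp": [0,0,-0.075],"yaw": 0},{"dp": [0,0,-0.075],"yaw": 0}]}}

```text
time_s: 34.32
tcp_pos: [0.6469, -0.2426, 0.0144]
eef_rot: [180.0, -0.0, -88.4]
contact_force: [0.2, 0.1, -3.6]
gripper_width: 0.0679
gripper_force: 30.0
```

Run:
```python
from plant import get_state,cams
from h import *
s=get_state();print(s["tcp_pos"],s["contact_force"],s["gripper_width"])
c=cams.capture("wrist");a=cams.capture("scene");pickle.dump((s,c,a),open("pics/tr.pkl","wb"))
cv2.imwrite("pics/tr.png",np.hstack([cv2.resize(c["image"],(400,300)),cv2.resize(a["image"][130:280,180:380],(400,300))])[:,:,::-1])
c["state"]=s
for n,W in(("w",wcloud(c)),("s",cloud(a))):
    W=W.reshape(-1,3);W=W[(abs(W[:,0]-.647)<.09)&(abs(W[:,1]+.243)<.1)]
    for z in np.arange(.0,.1,.006):
        q=W[abs(W[:,2]-z)<.003]
        if len(q)>5:print(n,round(z,3),len(q),"x",np.percentile(q[:,0],[2,98]).round(3),"y",np.percentile(q[:,1],[2,98]).round(3))
```

```text
[ 0.64689886 -0.24261059  0.01440744] [ 0.23355868  0.10310346 -3.61371338] 0.06789044807125441
w 0.0 38082 x [0.56  0.734] y [-0.342 -0.23 ]
w 0.006 5492 x [0.588 0.735] y [-0.326 -0.182]
w 0.012 2789 x [0.587 0.736] y [-0.327 -0.241]
w 0.018 292 x [0.733 0.737] y [-0.281 -0.25 ]
w 0.024 354 x [0.62  0.737] y [-0.298 -0.251]
w 0.03 528 x [0.619 0.737] y [-0.3   -0.252]
w 0.036 395 x [0.6   0.737] y [-0.3   -0.252]
w 0.042 316 x [0.6   0.698] y [-0.3   -0.252]
w 0.048 448 x [0.6   0.698] y [-0.3  -0.25]
w 0.054 470 x [0.6   0.698] y [-0.3   -0.249]
w 0.06 29207 x [0.616 0.682] y [-0.299 -0.221]
w 0.066 736 x [0.598 0.7  ] y [-0.292 -0.233]
w 0.072 188 x [0.605 0.696] y [-0.255 -0.232]
w 0.078 781 x [0.611 0.686] y [-0.245 -0.232]
w 0.084 404 x [0.61  0.687] y [-0.25  -0.232]
w 0.09 444 x [0.611 0.687] y [-0.254 -0.236]
w 0.096 698 x [0.568 0.732] y [-0.283 -0.241]
s 0.0 1361 x [0.56  0.733] y [-0.324 -0.145]
s 0.006 233 x [0.583 0.719] y [-0.323 -0.158]
s 0.012 26 x [0.586 0.736] y [-0.318 -0.158]
s 0.024 66 x [0.615 0.734] y [-0.247 -0.192]
s 0.03 112 x [0.614 0.736] y [-0.264 -0.192]
s 0.036 66 x [0.603 0.735] y [-0.254 -0.191]
s 0.042 53 x [0.598 0.697] y [-0.253 -0.189]
s 0.048 45 x [0.599 0.697] y [-0.244 -0.192]
s 0.054 58 x [0.597 0.697] y [-0.28 -0.19]
s 0.06 475 x [0.609 0.688] y [-0.294 -0.19 ]
s 0.066 46 x [0.595 0.7  ] y [-0.272 -0.196]
s 0.072 38 x [0.595 0.701] y [-0.25  -0.228]
s 0.078 31 x [0.594 0.7  ] y [-0.25  -0.227]
s 0.084 8 x [0.6   0.609] y [-0.245 -0.231]
s 0.09 7 x [0.605 0.714] y [-0.254 -0.227]
s 0.096 24 x [0.564 0.736] y [-0.269 -0.202]
```

View pics/tr.png

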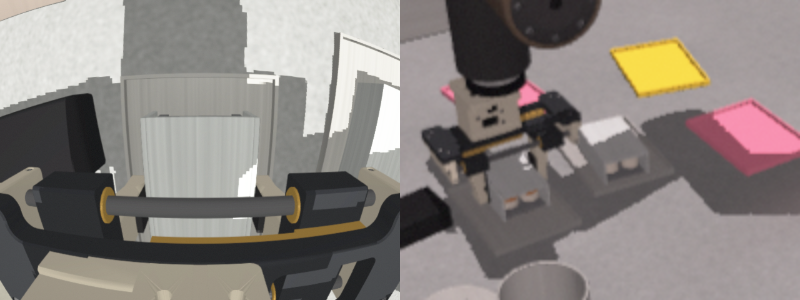

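It hangs upside down with the lid shut and both jars inside, and clears the tray walls by about 25 mm on every side. Lowering.

Emit:
{"method": "apply_moves", "body": {"targets": [{"dp": [-0.001,0,-0.005],"yaw": 0},{"dp": [-0.0015,0,-0.01],"yaw": 0},{"dp": [-0.0015,0,-0.014],"yaw": 0},{"dp": [-0.0015,0,-0.017],"yaw": 0},{"dp": [-0.0015,0,-0.0195],"yaw": 0},{"dp": [-0.0015,0,-0.021],"yaw": 0},{"dp": [-0.0015,0,-0.0215],"yaw": 0},{"dp": [-0.0015,0,-0.0215],"yaw": 0}]}}

```text
time_s: 35.08
tcp_pos: [0.6454, -0.2427, -0.0069]
eef_rot: [180.0, -0.0, -88.4]
contact_force: [-0.2, -0.1, -5.4]
gripper_width: 0.0676
gripper_force: 30.0
```

Emit:
{"method": "apply_moves", "body": {"targets": [{"dp": [0,0,-0.0005],"yaw": 0},{"dp": [0,0,-0.001],"yaw": 0},{"dp": [0,0,-0.001],"yaw": 0},{"dp": [0,0,-0.001],"yaw": 0}]}}

```text
time_s: 35.42
tcp_pos: [0.6456, -0.2428, -0.007]
eef_rot: [-180.0, -0.0, -88.4]
contact_force: [-2.1, 1.4, 5.3]
gripper_width: 0.0675
gripper_force: 30.0
```

It's on the tray floor: the vertical force turned from -5.4 to +5.3 N. Opening a little so the fingers clear the tray walls, then rising.

Emit:
{"method": "apply_moves", "body": {"targets": [{"dp": [0,0,0.0005],"yaw": 0},{"dp": [0,0,0.0005],"yaw": 0},{"dp": [0,0,0.0005],"yaw": 0},{"dp": [0,0,0.0005],"yaw": 0},{"dp": [0,0,0.0005],"yaw": 0},{"dp": [0,0,0.005],"yaw": 0},{"dp": [0,0,0.012],"yaw": 0},{"dp": [0,0,0.025],"yaw": 0},{"dp": [0,0,0.05],"yaw": 0},{"dp": [0,0,0.085],"yaw": 0},{"dp": [0,0,0.12],"yaw": 0},{"dp": [0,0,0.16],"yaw": 0},{"dp": [-0.04,0.03,0.18],"yaw": 0},{"dp": [-0.08,0.06,0.18],"yaw": 0},{"dp": [-0.1,0.09,0.18],"yaw": 0},{"dp": [-0.1,0.12,0.18],"yaw": 0},{"dp": [-0.1,0.12,0.18],"yaw": 0},{"dp": [-0.1,0.12,0.18],"yaw": 0}], "grip": -0.68}}

```text
time_s: 36.92
tcp_pos: [0.5455, -0.121, 0.1745]
eef_rot: [-179.8, 0.0, -88.2]
contact_force: [0.4, -0.3, 1.2]
gripper_width: 0.0732
gripper_force: 0.0
```

```bash
python3 car.py .647 -.243
python3 - <<'E'
from h import *
np.set_printoptions(precision=4,suppress=True)
for n,f in(("wrist",wcloud),("top",cloud),("scene",cloud)):
    c=pickle.load(open(f"pics/{n}_car.pkl","rb"));W=f(c).reshape(-1,3)
    q=W[(abs(W[:,0]-.646)<.03)&(abs(W[:,1]+.245)<.045)&(W[:,2]<.1)]
    if len(q)>50:
        A=np.c_[q[:,:2]-[.646,-.245],np.ones(len(q))];print(n,len(q),np.linalg.lstsq(A,q[:,2],rcond=None)[0])
    for x,y in((.475,-.273),(.503,.299),(.655,-.052)):
        p=W[(abs(W[:,0]-x)<.04)&(abs(W[:,1]-y)<.04)&(W[:,2]>.012)&(W[:,2]<.06)]
        if len(p)>20: print("  obj",x,y,len(p),p.mean(0))
E
```

```text
[ 0.5455 -0.121   0.1745] [ 0.3891 -0.3143  1.2407]
wrist 9391 ((674.5902099609375, -245.1290283203125), (124.1479263305664, 108.30352783203125), 1.759464979171753) 0.03989956329290359
scene 625 ((673.0693359375, -241.80801391601562), (124.64372253417969, 112.499267578125), 3.2157206535339355) 0.037820297785084264
top 434 ((674.3006591796875, -257.42327880859375), (84.79450988769531, 124.89258575439453), 88.93565368652344) 0.041326346451769844
  z 0.05 28 x [0.6145 0.677 ] y [-0.2951 -0.2612 -0.2242]
wrist 6750 [ 0.0001 -0.0007  0.0399]
  obj 0.475 -0.273 7226 [ 0.4785 -0.272   0.0395]
  obj 0.655 -0.052 364 [ 0.6564 -0.0617  0.0201]
top 438 [ 0.0048 -0.0014  0.0423]
  obj 0.475 -0.273 672 [ 0.4764 -0.2727  0.0416]
  obj 0.503 0.299 57 [0.5105 0.3033 0.0201]
scene 535 [ 0.0453 -0.2332  0.0338]
  obj 0.475 -0.273 455 [ 0.4796 -0.27    0.0346]
  obj 0.503 0.299 123 [0.5089 0.3067 0.0165]
```

The carrier lies level: its top is at 40 mm, which is the 3 mm tray floor plus 37.5 mm. It sits inside the tray, and the busy carrier, pot and cap stack are where they were. Handing in.

```bash
python3 -c "
from plant import r
print(r.close_job())"
```

```text
the job is handed in; nothing more can be done
None
```

The job is handed in: the scene held two capped jars, and both are in the carrier's -x end compartment (cell b); the lid is shut, and the carrier lies upside down and level on the floor of the empty far tray.

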